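# Taper-gauge check of a charger casing

## Task

Seat the white charger flat and square in the nest of the checking fixture, its two pins pointing to the notched end stop away from the blue head, and let go of it. Then take the tapered gauge with the orange handle out of its stand by the handle and slide the blade straight down between the charger's end and the sprung steel plate until it drags snugly (a push of about 10 N; do not force it in much harder). Finish while still holding the gauge upright at that depth, and leave the loupe, the round tin and the red screwdriver alone.

Things in the scene. Friction and masses are not known exactly. Their poses are not given: they have to be found in the camera images.
- charger: White two-pin charger lying on its side, 50 g. Rounded body 52 (x) x 42 (y) x 24 mm high, from x = -35 to +17 mm of the origin, so its middle is at x = -9 mm; edges rounded by 4 mm; two thin metal pins stick out of the +x end to x = +36 mm. Origin at the underside; z up. Grip it across its 42 mm width.
- nest: Checking fixture, fixed: aluminium deck 168 (x) x 92 (y) mm on two rails, top 28 mm above the bench, with a black nest for the charger. Origin at bench level under the nest's middle; z up; +x to the notched end stop, -x to the blue head. Seated, the charger's x lies along the nest's +x, its origin at x = +9, y = 0. Below the gap the deck has a well open to the bench (x -46 to -22, y +-13 mm).
- nest_floor (a point): Middle of the nest floor (on the deck), axes as nest. Walls 9 mm high round a 53 (x) x 43.6 (y) mm pocket, just under 1 mm play per side, lead-ins above them up to 13 mm. The middle 35 mm of each long side is open for the fingers; the end stop has a 22 mm notch for the pins; the other end is open over 31 mm, where the sprung plate stands.
- gauge_head: Blue head block on the deck, fixed, at a spot that differs from run to run: gap of 1.8 to 3 mm from plate to the end of a centred charger. Axes as nest. Origin at bench level under the sprung plate's working face (+x side) at rest. Block from x = -42 to -18 mm, 60 mm wide, top 52 mm above the bench; a screw head stands 6 mm higher.
- plate_edge (a point): Upper end of the sprung plate's upright working face, middle of its width, 52 mm above the bench (level with the top of the seated charger). Axes as nest: the face looks to +x. Plate 25 mm wide; above this edge a lead-in leans back (to -x) at 45 degrees and ends 5 mm higher.
- gap_plate (a joint): Travel of the sprung plate away from the charger (m): 0 at rest, up to 0.007. Spring about 8 N per mm from 0, no preload.
- taper_gauge: Taper gauge, 60 g: orange handle 14 (x) x 26 (y) x 44 mm (z) over a steel blade 50 long, 14 wide (y), growing evenly in thickness (x) from 1.5 mm at the tip to 9 at the handle. Origin in the middle of the handle's underside; z up. Same after a half turn. Pinch the handle across x. In the gap its x lies along the nest's x. Friction about 0.6: the push is about 1.3 times the plate's pinch.
- gauge_grip (a point): Point to grip: middle of the handle, 26 mm above the shoulder.
- gauge_tip (a point): Tip of the blade, 50 mm below the shoulder.
- gauge_stand: Wooden stand, fixed, 56 x 56 x 56 mm, with an upright slot through it for the blade (12 x 17 mm, about 1.5 mm of play per side); the gauge's shoulder rests on its top. Origin under its middle; axes as the gauge in it.
- loupe: Black eye loupe, 39 mm across, 38 mm high: leave alone.
- part_tin: Round silvery tin, 70 mm across, 20 mm high: leave alone.
- driver_red: Red screwdriver 150 mm long lying near the front edge of the bench: leave alone.

How it is judged:
By the outcome, as a careful person would: the job done as asked, in the order asked, and still so for the second after the job is handed in, while the arm keeps its last pose, push and grip.
It also fails if it takes over 58 s, if anything falls off the work surface, if the arm or the gripper's body presses on something with over 40 N, if the wrist force passes 120 N, or if a joint passes its speed limit or range.

## Robot

A 6-joint arm with a two-finger parallel gripper is mounted at the origin on a cart in front of the work surface, level with it; the furniture and walls round the work are solid. World frame = base frame: x ahead of the robot, y to its left, z up, the work surface at z = 0. Lengths are in m, angles in rad, forces in N, time in s.
With the tool pointing down it reaches from about 0.35 to 0.85 m from the base axis. Payload 8.1 kg.
Tool frame: the origin (TCP) lies on the centre line of the jaws, within the pads' length; the fingertips stand 22 mm ahead of it and the grasp point (between the pads) lies 3 mm ahead of it; z points along the fingers, y is the line along which they close (so a half turn about z gives the same grasp; the last joint's range is limited). The gripper opens to 93 mm and grips with 3 to 60 N. Pads are 15 mm wide; open, the fingers measure 128 mm over their backs; the gripper's body (75 mm by 188 mm) begins 65 mm behind the grasp point.
Start: joints at [1.043, 0.13, 1.488, -0, 1.523, -0.085], TCP at [0.257, 0.542, 0.241] pointing down, gripper open.
Joint ranges: [-2.96, 2.96], [-0.89, 2.26], [0.02, 2.5], [-1.34, 4.48], [0, 2.73], [-2.66, 2.66]. Speed limits (rad/s): [2.39, 2.39, 2.79, 3.14, 3.14, 3.14].

## Interface

Orientations are given as a rotation vector (axis times angle).
In Python, from plant import robot gives the robot as it stands.
- The arm moves only by the shell command python3 inch.py [FORCE], which reads ROWS from standard input. ROWS is a JSON list of rows, 1 to 20 of them, each of 5 numbers: the finger opening in m, then dx, dy, dz in m, then a turn about the tool's z in rad; each row shifts and turns the commanded pose from where the row before left it, along the tool's axes as they then stand; what a row does not reach is not made up. A row lasts 1/10 s, in which the tool goes at most 0.05 m and 0.15 rad, less where a joint would pass 70% of its speed; a pose out of reach is approached as far as the arm can. The fingers move at their own pace and stop on an object; FORCE is the grip in N (left out, the last holds). Time passes only in rows, so rows that do not move let the fingers close. It prints the time, the measured TCP pose, the force, the opening and the grip force at its end. Input that does not fit is refused with a message, and nothing moves.
- robot.read_state(): the state, without advancing time (a new reading comes with each control period).
- robot.read_camera(name): name is "side" or "top" or "wrist"; returns a dict with "image" (480x640x3 uint8, red, green, blue), "fx", "fy", "cx", "cy" (pixels), "dist" ([k1, k2, p1, p2, k3] as OpenCV has them; the pictures are not rectified), "R" (3x3) and "t" (3): a world point X has camera coordinates R X + t. Camera axes: x right, y down, z forward; pixel columns grow to the right and rows downward; lengths in m; the calibration is good to about 2 mm. A picture is of the moment at which its call begins. There is no depth.
- robot.close_job(): hands the job in; it is judged then, once.
The state is a dict: "t": time; "q": joint angles; "dq": joint speeds; "joint_torque": joint torques, N m; "tool_pos": TCP position; "orientation": TCP orientation; "force": force on the tool from outside, world axes, zero at the start; "wrist_torque": the same for the moment, N m; "opening": finger opening in m; "gripper_force": force on a finger pad.
Only numpy, scipy, OpenCV 4.12 (cv2) and the standard library are available. Lean on these libraries where they do the work, as an engineer would, in place of code of your own. Each camera call takes 0.05 s, during which the arm holds its last target. There are 200 camera calls.

## Working session

There is one attempt and no reset: what is moved stays moved. The work goes in short steps, Python scripts to look and compute and a shell command to move; the robot and the scene stay as the last step left them, time stands still between calls to the robot, and variables do not carry over. Pictures are saved under pics/ and viewed, at most 10 in all, crops included, and the job is handed in when it is done.

```bash
ls; mkdir -p pics; cat > h.py <<'E'
import cv2,numpy as np
from plant import robot
def K(c): return np.array([[c['fx'],0,c['cx']],[0,c['fy'],c['cy']],[0,0,1.]])
def snap(name,fn):
    c=robot.read_camera(name); cv2.imwrite(f'pics/{fn}.png',c['image'][:,:,::-1]); 
    np.savez(f'pics/{fn}.npz',**{k:np.array(v) for k,v in c.items()}); return c
def load(fn): 
    d=np.load(f'pics/{fn}.npz'); return {k:d[k] for k in d.files}
def ray(c,uv):
    p=cv2.undistortPoints(np.array([[uv]],float),K(c),np.array(c['dist'],float))[0,0]
    R=np.array(c['R']);d=R.T@np.array([*p,1]);return -R.T@np.array(c['t']),d/np.linalg.norm(d)
def onz(c,uv,z):
    o,d=ray(c,uv);return o+d*(z-o[2])/d[2]
def tri(obs):
    A=0;b=0;L=[]
    for c,uv in obs:
        o,d=ray(c,uv);P=np.eye(3)-np.outer(d,d);A=A+P;b=b+P@o;L.append((P,o))
    x=np.linalg.solve(A,b);return x,[np.linalg.norm(P@(x-o)) for P,o in L]
def proj(c,X):
    R=np.array(c['R'],float);return cv2.projectPoints(np.array(X,float).reshape(-1,3),cv2.Rodrigues(R)[0],np.array(c['t'],float),K(c),np.array(c['dist'],float))[0].reshape(-1,2)
E
python3 - <<'E'
from h import *
for n in ('top','side','wrist'):
    c=snap(n,n+'0'); print(n,-c['R'].T@c['t'],c['R'][2],c['fx'])
print(robot.read_state())
a=[cv2.imread(f'pics/{n}0.png') for n in ('top','side')]
E
```

```text
inch.py
pics
plant.py
top [ 0.34435404 -0.12132673  0.9037298 ] [ 0.18315266  0.01458288 -0.98297632] 484.1042280171328
side [-0.03663757 -0.51669808  0.62629742] [ 0.64930163  0.44467037 -0.61698918] 454.2784018771066
wrist [0.19164416 0.57336859 0.3843181 ] [ 0.23394464 -0.11276104 -0.9656888 ] 385.0981452697347
{'t': 0.15, 'q': array([ 1.04257740e+00,  1.30998019e-01,  1.48903613e+00, -2.72711600e-06,
        1.52300614e+00, -8.54121153e-02]), 'dq': array([-6.82878784e-05, -3.17324945e-03, -3.29856483e-03, -2.13299633e-03,
       -1.19058847e-03,  7.54040392e-04]), 'joint_torque': array([ 1.02241102e-03, -5.60480261e+01, -4.92333663e+01,  7.69505231e-02,
        3.06448876e-02, -5.03567321e-05]), 'tool_pos': array([0.25686423, 0.54177876, 0.23981839]), 'orientation': array([-6.89794751e-01, -3.06448238e+00,  2.16874296e-03]), 'force': array([-0.11782407, -0.15167371, -1.12300385]), 'wrist_torque': array([ 0.02777245, -0.01825265, -0.02311442]), 'gripper_force': 0.0, 'opening': 0.09292319934796316}
```

View pics/top0.png

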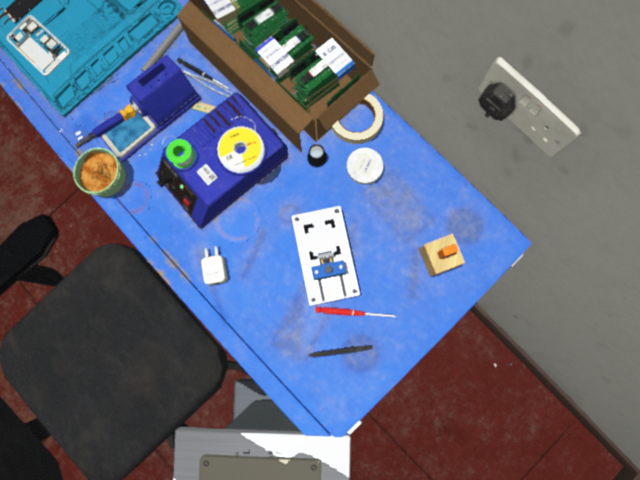

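View pics/side0.png

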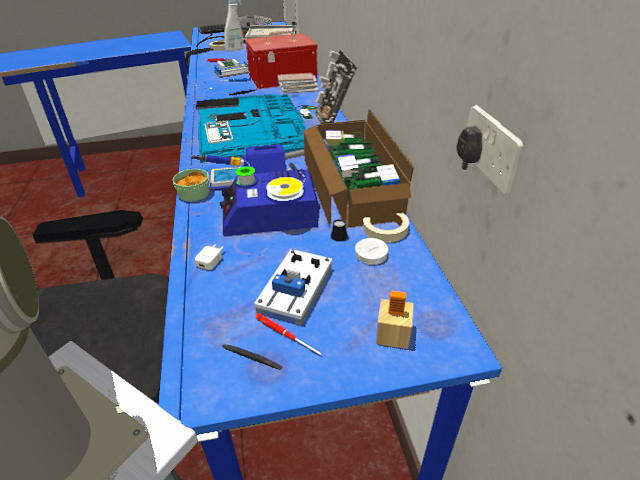

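Top view: charger about (213,267) with its pins up in the image, nest's plate (325,255) with the blue head below it (328,270), gauge handle (447,252). Side view: charger (208,257), nest (293,284), gauge (398,303). Next I'll enlarge these.

```bash
cat >> h.py <<'E'
def mont(fn,tiles,s,out,W=800,H=600):
    im=cv2.imread(f'pics/{fn}.png');cv=np.zeros((H,W,3),np.uint8)
    for (u,v,w,h,X,Y) in tiles:
        t=cv2.resize(im[v:v+h,u:u+w],None,fx=s,fy=s,interpolation=cv2.INTER_CUBIC)
        for k in range(0,w,10): 
            cv2.line(t,(k*s,0),(k*s,5),(0,255,255),1); cv2.putText(t,str(u+k),(k*s+2,14),0,.35,(0,255,255),1)
        for k in range(0,h,10): 
            cv2.line(t,(0,k*s),(5,k*s),(0,255,255),1); cv2.putText(t,str(v+k),(7,k*s+4),0,.35,(0,255,255),1)
        t=t[:H-Y,:W-X]; cv[Y:Y+t.shape[0],X:X+t.shape[1]]=t
    cv2.imwrite(f'pics/{out}.png',cv)
E
python3 - <<'E'
from h import *
mont('top0',[(287,202,76,110,0,0),(195,240,40,50,420,0),(415,228,56,52,420,290)],5,'mt')
mont('side0',[(250,245,90,78,0,0),(190,240,36,34,545,0),(374,288,42,62,545,215)],6,'ms')
E
```

```text
(no output)
```

View pics/mt.png

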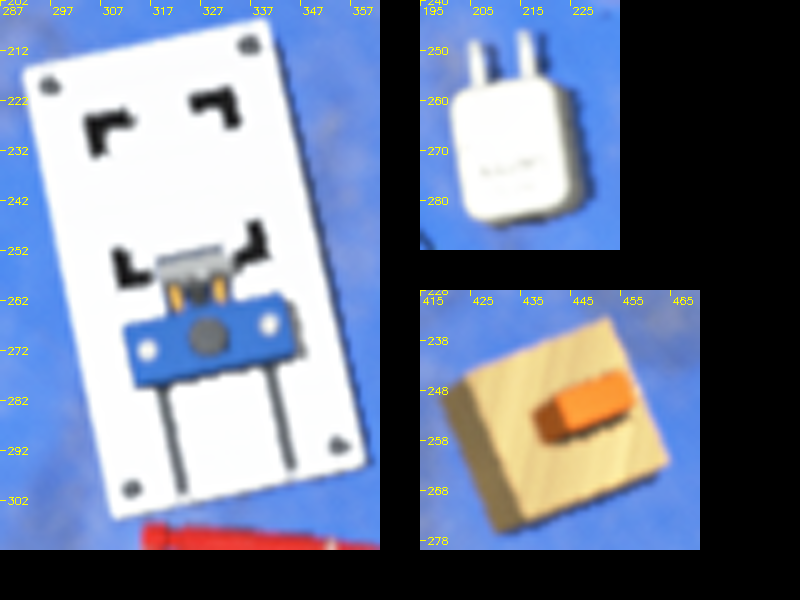

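View pics/ms.png

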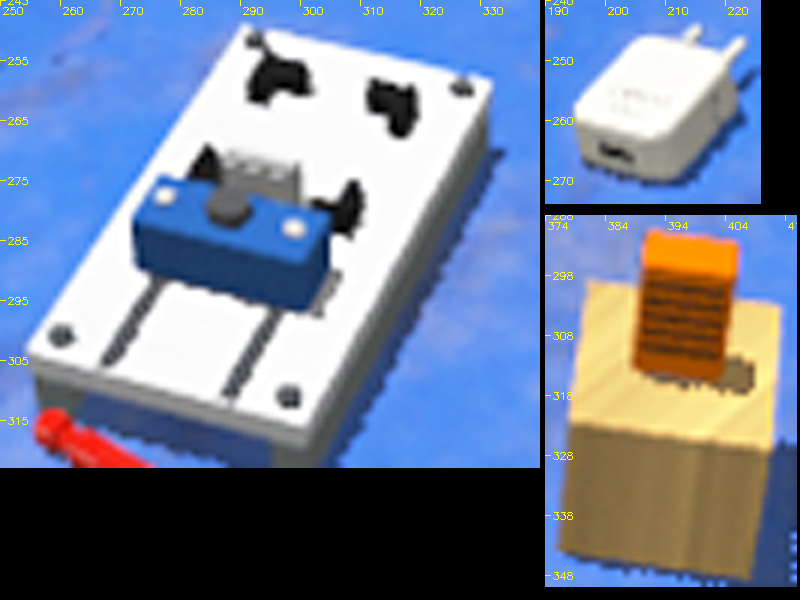

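```bash
python3 - <<'E'
from h import *
T=load('top0');S=load('side0')
P=dict(deckFL=[(291.4,216),(290,249.5)],deckFR=[(340.6,206),(332,258.3)],deckNL=[(309.4,305.6),(254.7,302.5)],deckNR=[(361,295),(300.5,317)],
handle=[(450,248.8),(398.5,294.5)],pinL=[(205.6,248.4),(214.7,245)],pinR=[(216,246.4),(222.8,247)])
st=lambda a:(415+(a[0]-420)/5,228+(a[1]-290)/5); ss=lambda a:(374+(a[0]-545)/6,288+(a[1]-215)/6)
for k,a,b in [('s1',(467,375),(588,280)),('s2',(608,317),(780,303)),('s3',(670,462),(770,448)),('s4',(525,522),(572,422))]: P[k]=[st(a),ss(b)]
for k,(a,b) in P.items():
    x,e=tri([(T,a),(S,b)]);print(k,x.round(4),np.round(e,4))
print('charger mid z24',onz(T,(214.2,269),.022))
E
```

```text
deckFL [ 0.5426 -0.0453  0.0304] [0.0015 0.0015]
deckFR [ 0.563  -0.1363  0.0326] [0.0011 0.0011]
deckNL [ 0.3797 -0.0842  0.0331] [0.0001 0.0001]
deckNR [ 0.3993 -0.175   0.0304] [0.0017 0.0017]
handle [ 0.4756 -0.3211  0.0997] [0.001 0.001]
pinL [0.4808 0.1153 0.0157] [0.0017 0.0017]
pinR [0.4852 0.0957 0.0155] [0.0014 0.0014]
s1 [ 0.4881 -0.2854  0.06  ] [0.0009 0.0009]
s2 [ 0.51   -0.3364  0.0596] [0.001 0.001]
s3 [ 0.4582 -0.3572  0.0593] [0.0011 0.0011]
s4 [ 0.437  -0.3062  0.0588] [0.0001 0.0001]
charger mid z24 [0.44290602 0.09395773 0.022     ]
```

```bash
cat >> h.py <<'E'
from scipy.spatial.transform import Rotation as Ro
def go(x,y,z,yaw):
    "yaw: world heading (deg) of the tool y axis (mod 180)"
    s=robot.read_state();R=Ro.from_rotvec(s['orientation']).as_matrix()
    cur=np.degrees(np.arctan2(R[1,1],R[0,1])); d=(yaw-cur+90)%180-90; turn=-np.radians(d)
    v=np.array([x,y,z])-s['tool_pos']; R2=R@Ro.from_rotvec([0,0,turn]).as_matrix()
    print('t',round(s['t'],2),'q6',s['q'][5].round(2),'cur',cur.round(2),'turn %.3f'%turn,'before-turn',(R.T@v).round(4),'after-turn',(R2.T@v).round(4),'tilt',R[2].round(4),'F',s['force'].round(1),'tcp',s['tool_pos'].round(4))
E
python3 -c "
from h import *
go(.38,.11,.24,103);go(.44,.097,.2,103)"
```

```text
t 0.15 q6 -0.09 cur 64.63 turn -0.670 before-turn [-2.963e-01 -3.374e-01  3.000e-04] after-turn [-2.290e-02 -4.484e-01  3.000e-04] tilt [ 1.0e-04 -1.4e-03 -1.0e+00] F [-0.1 -0.2 -1.1] tcp [0.2569 0.5418 0.2398]
t 0.15 q6 -0.09 cur 64.63 turn -0.670 before-turn [-0.3561 -0.3234  0.0402] after-turn [-0.0784 -0.4745  0.0402] tilt [ 1.0e-04 -1.4e-03 -1.0e+00] F [-0.1 -0.2 -1.1] tcp [0.2569 0.5418 0.2398]
```

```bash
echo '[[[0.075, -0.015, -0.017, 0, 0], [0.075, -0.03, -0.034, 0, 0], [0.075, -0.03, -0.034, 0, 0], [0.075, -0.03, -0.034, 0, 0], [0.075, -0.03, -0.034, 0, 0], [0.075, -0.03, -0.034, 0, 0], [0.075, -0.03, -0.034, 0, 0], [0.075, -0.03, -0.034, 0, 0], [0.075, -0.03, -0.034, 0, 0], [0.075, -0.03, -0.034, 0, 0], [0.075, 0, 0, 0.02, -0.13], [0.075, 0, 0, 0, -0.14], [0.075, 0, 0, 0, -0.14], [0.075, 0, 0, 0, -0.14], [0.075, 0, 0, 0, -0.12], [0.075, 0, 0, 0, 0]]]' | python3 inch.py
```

```text
refused: ROWS must be a list of rows, each a list of 5 numbers. Nothing was moved.
```

Nothing moved. I misread the format; it is a list of rows, each a list of 5 numbers. Resending.

```bash
echo '[[0.075, -0.015, -0.017, 0, 0], [0.075, -0.03, -0.034, 0, 0], [0.075, -0.03, -0.034, 0, 0], [0.075, -0.03, -0.034, 0, 0], [0.075, -0.03, -0.034, 0, 0], [0.075, -0.03, -0.034, 0, 0], [0.075, -0.03, -0.034, 0, 0], [0.075, -0.03, -0.034, 0, 0], [0.075, -0.03, -0.034, 0, 0], [0.075, -0.03, -0.034, 0, 0], [0.075, 0, 0, 0.02, -0.13], [0.075, 0, 0, 0, -0.14], [0.075, 0, 0, 0, -0.14], [0.075, 0, 0, 0, -0.14], [0.075, 0, 0, 0, -0.12], [0.075, 0, 0, 0, 0]]' | python3 inch.py
python3 - <<'E'
from h import *
c=snap('wrist','w1'); go(.435,.095,.2,103)
for X in [(.443,.094,.024),(.483,.1055,.012)]: print(proj(c,X))
E
```

```text
t: 1.75
tool_pos: [0.376, 0.1281, 0.2204]
orientation: [0.359, -3.121, 0.0]
force: [-0.5, -1.9, -0.5]
opening: 0.075
gripper_force: 0.0
t 1.8 q6 -1.6 cur 102.87 turn -0.002 before-turn [-0.0501 -0.0454  0.0204] after-turn [-0.05   -0.0456  0.0204] tilt [ 3.e-04 -0.e+00 -1.e+00] F [-0.2 -0.6 -0.1] tcp [0.376  0.1281 0.2205]
[[273.72179373 277.52299   ]]
[[278.87861289 312.19315293]]
```

View pics/w1.png

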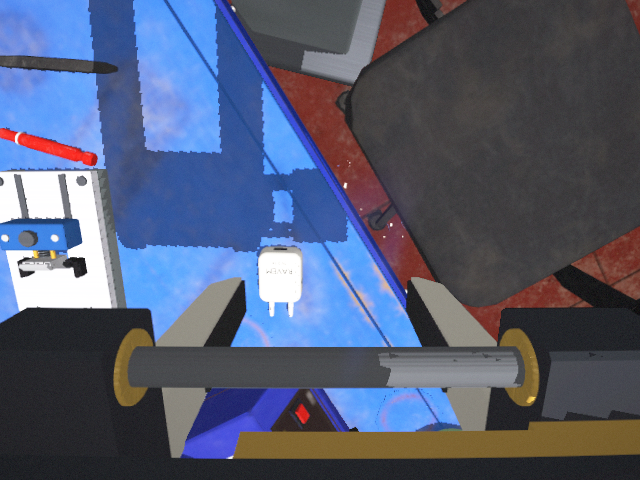

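Wrist view: charger body spans u 259–302, v 246–301, with pin tips at (272,316) and (291,316). The nest is at left with its head at (38,238). I'll move closer and fit the silhouette from both places.

```bash
echo '[[0.07, -0.018, -0.016, 0.015, 0], [0.07, -0.018, -0.016, 0.015, 0], [0.07, -0.018, -0.016, 0.015, 0], [0.07, 0, 0, 0, 0], [0.07, 0, 0, 0, 0]]' | python3 inch.py
cat >> h.py <<'E'
from scipy.optimize import minimize
g=np.random.default_rng(0).normal(size=(150,3));g/=np.linalg.norm(g,axis=1)[:,None]
BODY=np.vstack([np.array([x,y,z])+.004*g for x in(-.031,.013) for y in(-.017,.017) for z in(.004,.020)])
def W(P,x,y,z,yaw): 
    c,s=np.cos(yaw),np.sin(yaw); return P@np.array([[c,s,0],[-s,c,0],[0,0,1]])+[x,y,z]
def sil(c,P,shape,k=4):
    m=np.zeros((shape[0]*k,shape[1]*k),np.uint8); h=cv2.convexHull(((proj(c,P)+.5)*k).astype(np.float32))
    cv2.fillConvexPoly(m,h.astype(np.int32),1); return cv2.resize(m.astype(np.float32),(shape[1],shape[0]),interpolation=cv2.INTER_AREA)
def white(c,u0,v0,u1,v1,opn=9):
    im=c['image'].astype(int); m=((im.min(2)>105)&(im.max(2)-im.min(2)<45)).astype(np.uint8)
    b=np.zeros_like(m);b[v0:v1,u0:u1]=m[v0:v1,u0:u1]; b=cv2.morphologyEx(b,cv2.MORPH_CLOSE,np.ones((5,5)))
    return cv2.morphologyEx(b,cv2.MORPH_OPEN,cv2.getStructuringElement(2,(opn,opn)))
def fit(cs,ms,P,x0):
    f=lambda p:sum(np.abs(sil(c,W(P,*p),m.shape)-m).sum()/m.sum() for c,m in zip(cs,ms))
    sx=np.vstack([x0]+[np.array(x0)+np.eye(4)[i]*[.006,.006,.006,.08][i] for i in range(4)])
    r=minimize(f,x0,method='Nelder-Mead',options=dict(initial_simplex=sx,xatol=1e-5,maxiter=250)); return r.x,r.fun
E
python3 - <<'E'
from h import *
c2=snap('wrist','w2');c1=load('w1');print(proj(c2,[.44,.092,.012]))
m1=white(c1,245,235,315,325)
u,v=proj(c2,[.44,.092,.012])[0].astype(int)
m2=white(c2,u-75,v-75,u+75,min(v+75,343),11);print(m1.sum(),m2.sum(),[cv2.boundingRect(m) for m in(m1,m2)])
p,e=fit([c1,c2],[m1,m2],BODY,[.45,.092,0,.23]);print(p.round(4),np.degrees(p[3]),e)
mid=W(np.array([[-.009,0,0]]),*p)[0];print('mid',mid);go(mid[0],mid[1],.015,np.degrees(p[3])+90)
o=c2['image'][:,:,::-1].copy();h=cv2.convexHull(proj(c2,W(BODY,*p)).astype(np.float32)).astype(int)
cv2.polylines(o,[h],1,(0,0,255));cv2.imwrite('pics/w2o.png',o)
E
```

```text
t: 2.3
tool_pos: [0.4391, 0.0935, 0.1751]
orientation: [0.351, -3.12, -0.0]
force: [-0.8, 0.6, 0.3]
opening: 0.0698
gripper_force: 0.0
[[322.92693025 227.15311865]]
2356 3124 [(258, 246, 45, 57), (306, 200, 51, 67)]
[ 0.4546  0.101  -0.0087  0.1952] 11.184861491538017 0.11728805849450771
mid [ 0.44574297  0.0992436  -0.0087405 ]
t 2.35 q6 -1.7 cur 102.89 turn 0.030 before-turn [-0.0077  0.0039  0.1607] after-turn [-0.0075  0.0041  0.1607] tilt [ 7.e-04  3.e-04 -1.e+00] F [-0.8  0.3  0.4] tcp [0.4393 0.0937 0.1757]
```

View pics/w2o.png

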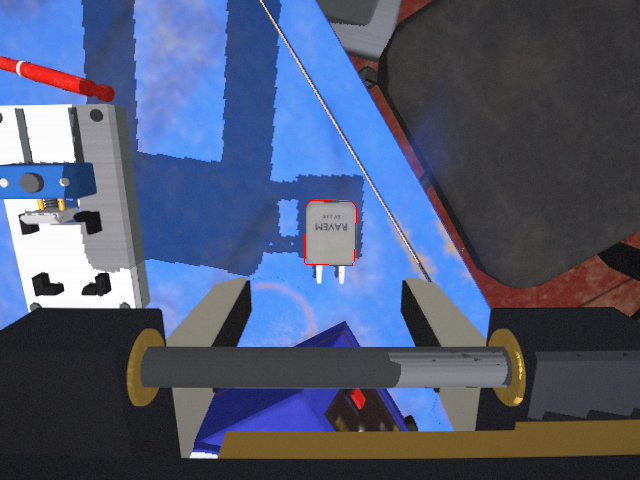

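The fit outlines the charger body (u 306–356, v 200–266), and the gripper is in place. The short baseline makes z weak, so I'll refit with z at bench level (top/side views gave about +3 mm), including the top view.

```bash
cat >> h.py <<'E'
def fitz(cs,ms,P,x0,z=0.):
    f=lambda q:sum(np.abs(sil(c,W(P,q[0],q[1],z,q[2]),m.shape)-m).sum()/m.sum() for c,m in zip(cs,ms))
    sx=np.vstack([x0]+[np.array(x0)+np.eye(3)[i]*[.006,.006,.08][i] for i in range(3)])
    r=minimize(f,x0,method='Nelder-Mead',options=dict(initial_simplex=sx,xatol=1e-5,maxiter=200)); return r.x,r.fun
E
python3 - <<'E'
from h import *
c2=load('w2');c1=load('w1');T=load('top0');S=load('side0')
m1=white(c1,245,235,315,325);m2=white(c2,265,152,380,302,11)
mT=white(T,195,253,235,288,7);mS=white(S,190,240,226,275,5)
print(cv2.boundingRect(mT),cv2.boundingRect(mS))
for n,cs,ms in [('w1',[c1],[m1]),('w2',[c2],[m2]),('T',[T],[mT]),('S',[S],[mS])]:
    p,e=fitz(cs,ms,BODY,[.45,.092,.2]);mid=W(np.array([[-.009,0,0]]),p[0],p[1],0,p[2])[0];print(n,mid.round(4),np.degrees(p[2]).round(1),round(e,3))
p,e=fit([T,S,c2],[mT,mS,m2],BODY,[.45,.092,0,.2]);print(p.round(4),W(np.array([[-.009,0,0]]),*p)[0],e)
E
```

```text
(201, 254, 26, 31) (195, 246, 27, 24)
w1 [0.4427 0.0989 0.    ] 8.8 0.077
w2 [0.4431 0.0992 0.    ] 8.6 0.108
T [0.4431 0.0975 0.    ] 9.1 0.125
S [0.4448 0.102  0.    ] 13.7 0.093
[0.4516 0.0994 0.0022 0.1489] [0.44274533 0.09804765 0.00224615] 0.38973478464369105
```

```bash
python3 -c "
from h import *
go(.443,.0988,.026,98.8)"
```

```text
t 2.35 q6 -1.7 cur 102.89 turn 0.071 before-turn [-0.0049  0.004   0.1497] after-turn [-0.0046  0.0044  0.1497] tilt [ 7.e-04  3.e-04 -1.e+00] F [-0.8  0.3  0.4] tcp [0.4393 0.0937 0.1757]
```

```bash
echo '[[0.07, -0.0049, 0.004, 0, 0.071], [0.07, 0, 0, 0.03, 0], [0.07, 0, 0, 0.03, 0], [0.07, 0, 0, 0.03, 0], [0.07, 0, 0, 0.03, 0], [0.07, 0, 0, 0.02, 0], [0.07, 0, 0, 0.01, 0], [0.07, 0, 0, 0, 0]]' | python3 inch.py
python3 -c "
from h import *
go(.443,.0988,.026,98.8)"
```

```text
t: 3.15
tool_pos: [0.4425, 0.0989, 0.0251]
orientation: [0.245, -3.13, -0.0]
force: [0.4, 0.2, -0.5]
opening: 0.07
gripper_force: 0.0
t 3.15 q6 -1.62 cur 98.94 turn 0.003 before-turn [-0.0005 -0.0002 -0.0009] after-turn [-0.0005 -0.0002 -0.0009] tilt [ 1.6e-03  2.0e-04 -1.0e+00] F [ 0.4  0.2 -0.5] tcp [0.4425 0.0989 0.0251]
```

```bash
echo '[[0.036, 0, 0, 0, 0], [0.036, 0, 0, 0, 0], [0.036, 0, 0, 0, 0], [0.036, 0, 0, 0, 0], [0.036, 0, 0, 0, 0], [0.036, 0, 0, 0, 0]]' | python3 inch.py 15
echo '[[0.036, 0, 0, -0.02, 0], [0.036, 0, 0, -0.04, 0], [0.036, 0, 0, -0.04, 0], [0.036, 0, 0, -0.04, 0], [0.036, 0, 0, -0.03, 0], [0.036, 0, 0, 0, 0]]' | python3 inch.py
python3 -c "
from h import *
go(.48,-.106,.19,103.4)"
```

```text
t: 3.75
tool_pos: [0.4441, 0.0986, 0.0264]
orientation: [-0.245, 3.131, 0.0]
force: [-1.4, 0.2, 5.9]
opening: 0.0412
gripper_force: 14.9
t: 4.35
tool_pos: [0.4462, 0.0989, 0.2009]
orientation: [-0.244, 3.124, 0.0]
force: [-0.2, -0.2, -0.7]
opening: 0.041
gripper_force: 14.8
t 4.35 q6 -1.62 cur 98.95 turn -0.078 before-turn [-0.0014 -0.2076  0.011 ] after-turn [ 0.0147 -0.2071  0.011 ] tilt [-8.5e-03 -4.0e-04 -1.0e+00] F [-0.2 -0.2 -0.7] tcp [0.4462 0.0989 0.2009]
```

```bash
echo '[[0.036, 0.005, -0.035, 0, -0.078], [0.036, 0.01, -0.035, 0, 0], [0.036, 0.01, -0.035, 0, 0], [0.036, 0.01, -0.035, 0, 0], [0.036, 0.01, -0.035, 0, 0], [0.036, 0.01, -0.031, 0, 0], [0.036, 0, 0, 0, 0], [0.036, 0, 0, 0, 0]]' | python3 inch.py
python3 - <<'E'
from h import *
c=snap('wrist','w3');go(.48,-.106,.19,103.4)
im=c['image'][:,:,::-1]; cv2.imwrite('pics/w3c.png',cv2.resize(im[100:400,120:520],None,fx=2,fy=2,interpolation=cv2.INTER_CUBIC))
print(proj(c,[.48,-.106,.028]))
E
```

```text
t: 5.15
tool_pos: [0.4344, -0.1149, 0.1945]
orientation: [0.363, -3.119, -0.002]
force: [0.7, 0.6, 0.1]
opening: 0.0414
gripper_force: 14.8
t 5.2 q6 -2.18 cur 103.37 turn -0.001 before-turn [-0.0461 -0.0025  0.0046] after-turn [-0.0461 -0.0025  0.0046] tilt [ 0.0011  0.0013 -1.    ] F [ 0.2 -0.6 -0.2] tcp [ 0.4346 -0.1143  0.1947]
[[322.61953421 278.11182783]]
```

View pics/w3c.png

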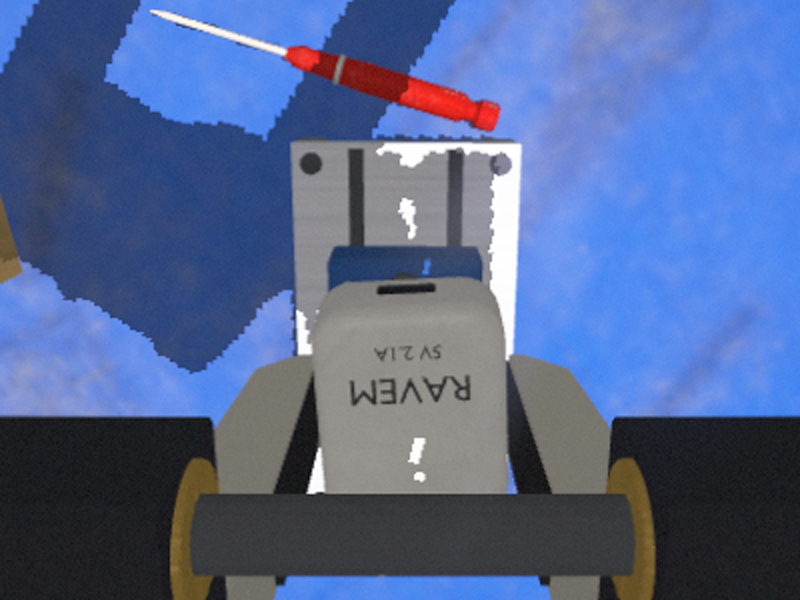

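The held charger hides the nest, and its rear edge is at about v≈242 full-frame. I'll move ahead so the nest shows above it in the image, and fit the charger's pose in the hand from this picture.

```bash
echo '[[0.036, -0.03, 0, 0, 0], [0.036, -0.04, 0, 0, 0], [0.036, -0.04, 0, 0, 0], [0.036, -0.015, 0, 0, 0], [0.036, 0, 0, 0, 0], [0.036, 0, 0, 0, 0]]' | python3 inch.py
python3 - <<'E'
from h import *
c=load('w3');tp=np.array([.4346,-.1143,.1947])
im=c['image'].astype(int);V=slice(232,344);U=slice(270,380)
# gray charger, low saturation, within region
m=((im.min(2)>95)&(im.max(2)-im.min(2)<22)).astype(np.uint8)
r=[(v,np.flatnonzero(m[v,270:380])) for v in (245,260,280,300,320,340)]
for v,a in r: print(v,a.min()+270,a.max()+270)
for yaw in (13.37,):
  for dx in (0,):
    P=W(BODY,0,0,0,np.radians(yaw)); mid=W(np.array([[-.009,0,0]]),0,0,0,np.radians(yaw))[0]
    Q=P-mid+tp-[0,0,.0264]; h=cv2.convexHull(proj(c,Q).astype(np.float32))[:,0]
    print(h.min(0),h.max(0)); 
    o=c['image'][:,:,::-1].copy();cv2.polylines(o,[h.astype(int)],1,(0,0,255));a=cv2.resize(o[220:360,250:390],None,fx=2.8,fy=2.8)
d=snap('wrist','w4');b=cv2.resize(d['image'][100:360,150:510,::-1],None,fx=2.2,fy=2.2,interpolation=2)
cv=np.zeros((600,800,3),np.uint8);cv[:572,:792]=b[:572,:792];s=cv2.resize(o[225:345,255:395],None,fx=2,fy=2);cv[360:600,520:800]=s;cv2.imwrite('pics/m4.png',cv)
go(.48,-.106,.19,103.4)
E
```

```text
t: 5.8
tool_pos: [0.556, -0.0845, 0.1949]
orientation: [0.37, -3.118, -0.001]
force: [-0.0, 0.0, -1.2]
opening: 0.041
gripper_force: 14.8
245 270 376
260 270 376
280 270 379
300 270 372
320 280 373
340 275 373
[274.72894 241.92715] [376.4857  365.51605]
t 5.85 q6 -2.05 cur 103.49 turn 0.001 before-turn [ 0.0786 -0.0029  0.0052] after-turn [ 0.0786 -0.003   0.0052] tilt [ 1.2e-03  5.0e-04 -1.0e+00] F [1.2 0.7 0.1] tcp [ 0.5558 -0.0849  0.1951]
```

View pics/m4.png

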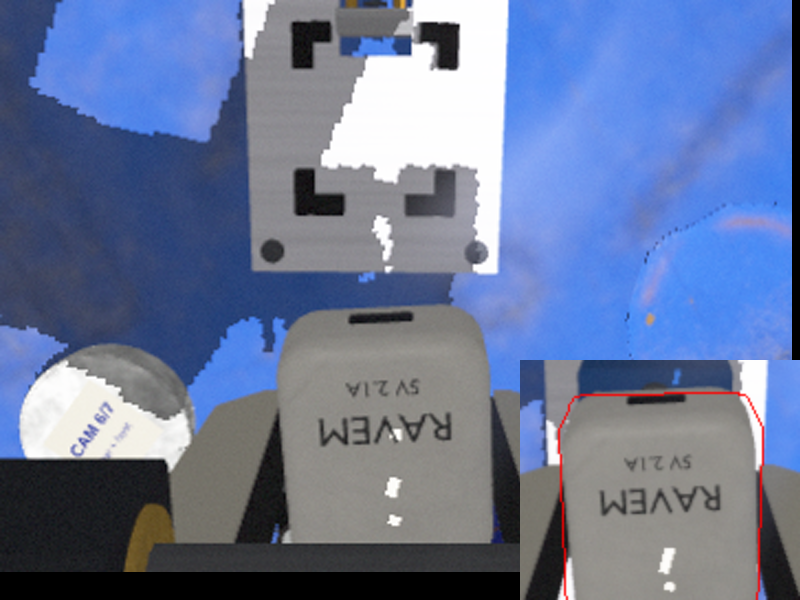

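View shows all four black L-walls (montage corners (293,22), (459,22), (295,215), (455,215)), the plate at (375,30) and the charger about 2° rotated relative to the deck. I'll extract the L-corners and charger edges numerically.

```bash
cat >> h.py <<'E'
def Ls(c,box):
    "outer corners of the 4 black nest walls, found in box u0 v0 u1 v1"
    u0,v0,u1,v1=box;k=4;g=cv2.resize(c['image'][v0:v1,u0:u1].max(2),None,fx=k,fy=k,interpolation=cv2.INTER_CUBIC)
    n,l,s,ce=cv2.connectedComponentsWithStats((g<75).astype(np.uint8));out=[]
    for i in range(1,n):
        if s[i,4]>60*k*k: 
            r=s[i]; out.append([u0+(r[0]+.0)/k-.4,v0+r[1]/k-.4,u0+(r[0]+r[2])/k-.4,v0+(r[1]+r[3])/k-.4,s[i,4]/k/k])
    return np.array(out)
E
python3 - <<'E'
from h import *
c=load('w4');L=Ls(c,(275,104,365,202));print(L.round(1))
im=cv2.cvtColor(c['image'],6).astype(float)
for v in (275,290,305,320,335):
    r=np.diff(cv2.GaussianBlur(im[v-1:v+2],(5,3),0).mean(0)); a=270+np.argmax(r[270:290]); b=362+np.argmin(r[362:382]); print(v,a+.5,b+.5)
for u in (295,305,315,325,335,345,355): 
    r=np.diff(cv2.GaussianBlur(im[:,u-1:u+2],(3,5),0).mean(1));print(u,230+np.argmax(r[230:250])+.5,end=' ')
for u in (268,280,300,340,360,372):
    r=np.diff(cv2.GaussianBlur(im[:,u-1:u+2],(3,5),0).mean(1));print('deck',u,215+np.argmin(r[215:232])+.5)
E
```

```text
[[282.1 109.1 300.1 130.8 280.2]
 [340.6 109.8 358.4 131.1 250.4]
 [283.4 176.4 306.1 197.6 321.3]
 [334.1 188.4 345.4 197.4  72.6]]
275 278.5 369.5
290 277.5 372.5
305 277.5 372.5
320 279.5 373.5
335 280.5 373.5
295 240.5 305 240.5 315 246.5 325 246.5 335 245.5 345 238.5 355 237.5 deck 268 222.5
deck 280 222.5
deck 300 222.5
deck 340 223.5
deck 360 229.5
deck 372 224.5
```

```bash
cat >> h.py <<'E'
from scipy.optimize import least_squares
def chfit(c,tp,left,right,top,y0=13.4,dz=.0264):
    def r(p):
        Q=W(BODY+[.009,0,0],p[0],p[1],tp[2]-dz,p[2]); h=proj(c,Q); o=[]
        # support lines of the hull at each observed point
        for u,v in left: n=h[np.abs(h[:,1]-v)<200]; o.append(edge(h,v,0,0)-u)
        for u,v in right: o.append(edge(h,v,0,1)-u)
        for u,v in top: o.append(edge(h,u,1,0)-v)
        return o
    def edge(h,t,ax,hi):
        q=cv2.convexHull(h.astype(np.float32))[:,0]; q=np.vstack([q,q[:1]]).astype(float); s=q[:,1-ax];x=[]
        for i in range(len(q)-1):
            if (s[i]-t)*(s[i+1]-t)<=0 and s[i]!=s[i+1]: x.append(q[i,ax]+(t-s[i])/(s[i+1]-s[i])*(q[i+1,ax]-q[i,ax]))
        return (max(x) if hi else min(x)) if x else 1e3
    s=least_squares(r,[tp[0],tp[1],np.radians(y0)],diff_step=1e-3,x_scale=[.01,.01,.05]); return s.x,np.array(r(s.x))
E
python3 - <<'E'
from h import *
c=load('w4');tp=np.array([.5558,-.0849,.1951])
x,r=chfit(c,tp,[(277.5,290),(277.5,305),(279.5,320),(280.5,335)],[(372.5,290),(372.5,305),(373.5,320),(373.5,335)],[(300,240.5),(325,239.5),(350,238.2)])
print('charger mid in world',x[:2],np.degrees(x[2]),r.round(1))
a=np.radians(13.49);X=np.array([np.cos(a),np.sin(a)]);Y=np.array([-X[1],X[0]]);d=x[:2]-tp[:2];print('in-hand dx,dy (nest-like axes)',d@X,d@Y)
uv=[(282.1,109.1),(358.4,109.8),(283.4,197.6),(356.8,197.4)]
for z in (.038,.041):
    C=np.array([onz(c,p,z) for p in uv])[:,:2]; e1=(C[0]+C[1]-C[2]-C[3]);e2=C[1]-C[0]+C[3]-C[2]
    print(z,C.round(4).tolist(),'ctr',C.mean(0),'yaw',np.degrees(np.arctan2(*(-e1)[::-1])),np.degrees(np.arctan2(*e2[::-1]))-90,'size',np.linalg.norm(e1)/2,np.linalg.norm(e2)/2)
T=load('top0');f=lambda X,Y:(287+X/5,202+Y/5)
C=np.array([onz(T,f(*p),.041) for p in[(85,122),(235,88),(118,288),(268,258)]]);print('top ctr',C.mean(0),np.linalg.norm(C[0]-C[1]),np.linalg.norm(C[0]-C[2]))
# triangulate: outer corners, order TL=(-x,?)
tops=dict(a=(85,122),b=(235,88),c=(118,288),d=(268,258))
for t,w in (('a',3),('b',2),('c',1),('d',0)):
    print(t,[z.round(4) for z in tri([(T,f(*tops[t])),(c,uv[w])])])
E
```

```text
charger mid in world [ 0.55508919 -0.08410801] 15.761085429715985 [-2.4 -1.2 -2.  -1.8  2.3  2.3  1.4  1.5 -0.2 -0.1  0.3]
in-hand dx,dy (nest-like axes) -0.0005064451254235282 0.0009359493842740661
0.038 [[0.4747, -0.1368], [0.4618, -0.0813], [0.5396, -0.122], [0.5259, -0.0657]] ctr [ 0.50047726 -0.10144263] yaw 13.234533563818085 13.36251510480055 size 0.06622954564017647 0.057416254010032086
0.041 [[0.4748, -0.1364], [0.4621, -0.0815], [0.539, -0.1218], [0.5255, -0.0661]] ctr [ 0.50033362 -0.10143647] yaw 13.234533563818056 13.36251510480048 size 0.06557077178153072 0.05684514444197497
top ctr [ 0.49825445 -0.10472326  0.041     ] 0.05608643165947091 0.06220640485839559Traceback (most recent call last):
  File "<stdin>", line 15, in <module>
AttributeError: 'list' object has no attribute 'round'. Did you mean: 'count'?
```

```bash
python3 -c "
from h import *
go(.5,-.1029,.085,101.1)"
```

```text
t 5.85 q6 -2.05 cur 103.49 turn 0.042 before-turn [ 0.0583 -0.0046  0.1102] after-turn [ 0.0581 -0.007   0.1102] tilt [ 1.2e-03  5.0e-04 -1.0e+00] F [1.2 0.7 0.1] tcp [ 0.5558 -0.0849  0.1951]
```

```bash
echo '[[0.036, 0.025, -0.002, 0, 0.042], [0.036, 0.033, -0.005, 0.02, 0], [0.036, 0, 0, 0.03, 0], [0.036, 0, 0, 0.03, 0], [0.036, 0, 0, 0.02, 0], [0.036, 0, 0, 0.01, 0], [0.036, 0, 0, 0, 0], [0.036, 0, 0, 0, 0]]' | python3 inch.py
python3 - <<'E'
from h import *
c=snap('wrist','w5');go(.5,-.1029,.085,101.1)
cv2.imwrite('pics/w5c.png',cv2.resize(c['image'][100:350,190:450,::-1],None,fx=2.4,fy=2.4,interpolation=2))
snap('side','s5');snap('top','t5')
cv=np.zeros((600,800,3),np.uint8);cv[:,:624]=cv2.imread('pics/w5c.png')
s=cv2.resize(cv2.imread('pics/s5.png')[200:330,225:355],None,fx=2,fy=2,interpolation=2);cv[340:600,540:800]=s;cv2.imwrite('pics/m5.png',cv)
E
```

```text
t: 6.65
tool_pos: [0.5017, -0.1049, 0.0867]
orientation: [-0.301, 3.126, -0.001]
force: [-0.0, 0.0, -0.4]
opening: 0.0412
gripper_force: 14.8
t 6.7 q6 -2.07 cur 101.01 turn -0.002 before-turn [0.0017 0.0025 0.0022] after-turn [0.0017 0.0025 0.0022] tilt [-0.002  -0.0011 -1.    ] F [ 0.4 -0.  -1. ] tcp [ 0.5022 -0.105   0.0872]
```

View pics/m5.png

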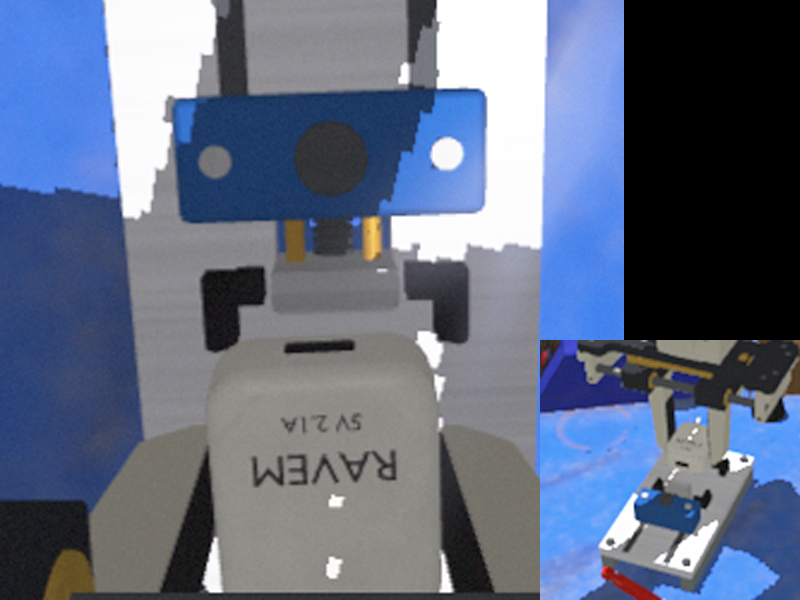

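Charger now looks parallel to the head. The wall rear outer corners are at montage (204,272) and (468,263), the charger's rear edge is at y≈338, and the charger sits a little left of the nest centreline. I'll compute the offset.

```bash
python3 - <<'E'
from h import *
c=load('w5');tp=np.array([.5022,-.105,.0872]);f=lambda X,Y:(190+X/2.4,100+Y/2.4)
a=np.radians(13.3);X=np.array([np.cos(a),np.sin(a)]);Y=np.array([-X[1],X[0]])
for dz in (.0264,.0234,.0204):
    x,r=chfit(c,tp,[f(209,400),f(214,500),f(218,580)],[f(436,400),f(439,500),f(441,580)],[f(250,340),f(325,337),f(400,335)],11.,dz)
    print('ch',dz,x[:2].round(4),np.degrees(x[2]).round(1),r.round(1))
L=[onz(c,f(*p),.041)[:2] for p in [(204,272),(468,263)]]
m=np.mean(L,0);d=L[1]-L[0];print('L',np.linalg.norm(d),np.degrees(np.arctan2(d[1],d[0]))-90,'nest ctr',m+.0328*X)
H=np.array([onz(c,f(*p),.052)[:2] for p in [(175,98),(485,90),(485,213),(183,222)]])
print('head',[np.linalg.norm(H[i]-H[i-1]).round(4) for i in range(4)],'yaw',np.degrees(np.arctan2(*(H[1]+H[2]-H[0]-H[3])[::-1]))-90,'plate face',H.mean(0)+.030*X,'-> ctr approx',H.mean(0)+.0584*X)
E
```

```text
ch 0.0264 [ 0.5012 -0.1043] 12.9 [-3.4 -2.4 -1.6  3.7  2.3  1.4 -0.1  0.1 -0. ]
ch 0.0234 [ 0.5004 -0.1044] 12.8 [-4.4 -3.4 -2.6  4.7  3.3  2.3 -0.2  0.1  0. ]
ch 0.0204 [ 0.4995 -0.1045] 12.8 [-5.4 -4.5 -3.7  5.9  4.4  3.3 -0.2  0.1  0. ]
L 0.055304751139005695 13.013407257541573 nest ctr [ 0.49864659 -0.10136855]
head [np.float64(0.0235), np.float64(0.0584), np.float64(0.0232), np.float64(0.0588)] yaw 12.601886974793558 plate face [ 0.47282467 -0.10746541] -> ctr approx [ 0.50046295 -0.100932  ]
```

```bash
python3 - <<'E'
from h import *
tp=np.array([.5022,-.105,.0872]);f=lambda X,Y:(190+X/2.4,100+Y/2.4)
a=np.radians(13.2);X=np.array([np.cos(a),np.sin(a)]);Y=np.array([-X[1],X[0]])
for s in (0,.0045,.006):
    c=load('w5');c['t']=c['t']+[0,0,s]
    x,r=chfit(c,tp,[f(209,400),f(214,500),f(218,580)],[f(436,400),f(439,500),f(441,580)],[f(250,340),f(325,337),f(400,335)],11.)
    L=[onz(c,f(*p),.041)[:2] for p in [(204,272),(468,263)]]
    H=np.array([onz(c,f(*p),.052)[:2] for p in [(175,98),(485,90),(485,213),(183,222)]])
    c4=load('w4');c4['t']=c4['t']+[0,0,s];C=np.array([onz(c4,p,.041) for p in [(282.1,109.1),(358.4,109.8),(283.4,197.6),(356.8,197.4)]])[:,:2];l=np.linalg.norm(C[0]+C[1]-C[2]-C[3])/4
    n=np.mean(L,0)+l*X; hh=H.mean(0)+.0584*X
    print(s,'res',r.round(1),'yaw',np.degrees(x[2]).round(1),'ch',x[:2].round(4),'nest',n.round(4),'w4',C.mean(0).round(4),'half',l,'move x,y',((n-x[:2])@X).round(4),((n-x[:2])@Y).round(4),'head-based',((hh-x[:2])@X).round(4),((hh-x[:2])@Y).round(4), 'headw',np.linalg.norm(H[0]-H[1]))
E
```

```text
0 res [-3.4 -2.4 -1.6  3.7  2.3  1.4 -0.1  0.1 -0. ] yaw 12.9 ch [ 0.5012 -0.1043] nest [ 0.4986 -0.1014] w4 [ 0.5003 -0.1014] half 0.03278538589076536 move x,y -0.0018 0.0033 head-based 0.0001 0.0033 headw 0.058382154769995025
0.0045 res [-2.  -1.  -0.2  2.2  0.9  0.1 -0.1  0.1 -0.1] yaw 13.0 ch [ 0.5012 -0.1043] nest [ 0.4988 -0.1013] w4 [ 0.4994 -0.1017] half 0.033262689821674185 move x,y -0.0017 0.0034 head-based -0.0008 0.0034 headw 0.059797051918167796
0.006 res [-1.6 -0.6  0.2  1.7  0.5 -0.3 -0.1  0.1 -0.1] yaw 13.0 ch [ 0.5012 -0.1043] nest [ 0.4988 -0.1013] w4 [ 0.4991 -0.1018] half 0.03342179113197717 move x,y -0.0016 0.0034 head-based -0.0011 0.0034 headw 0.06026868430089202
```

```bash
echo '[[0.036, 0.0015, 0.0032, 0.005, 0], [0.036, 0, 0, 0.01, 0], [0.036, 0, 0, 0, 0], [0.036, 0, 0, 0, 0]]' | python3 inch.py
python3 -c "
from h import *
go(.5001,-.1021,.0544,101.0)"
```

```text
t: 7.2
tool_pos: [0.499, -0.1016, 0.0701]
orientation: [0.301, -3.126, -0.001]
force: [0.8, 0.0, -0.3]
opening: 0.0412
gripper_force: 14.8
t 7.2 q6 -2.06 cur 101.02 turn 0.000 before-turn [-0.001  -0.0007  0.0157] after-turn [-0.001  -0.0007  0.0157] tilt [ 7.e-04  5.e-04 -1.e+00] F [ 0.8  0.  -0.3] tcp [ 0.499  -0.1016  0.0701]
```

```bash
echo '[[0.036, 0, 0, 0, 0], [0.036, 0, 0, 0, 0], [0.036, 0, 0, 0, 0]]' | python3 inch.py >/dev/null
python3 -c "
from h import *
go(.5001,-.1021,.0544,101.0)"
```

```text
t 7.5 q6 -2.06 cur 101.01 turn 0.000 before-turn [-0.0008 -0.0004  0.0164] after-turn [-0.0008 -0.0004  0.0164] tilt [ 0.e+00 -1.e-04 -1.e+00] F [ 0.1  0.2 -0.7] tcp [ 0.4993 -0.1019  0.0708]
```

```bash
python3 - <<'E'
from h import *
c=snap('wrist','w6');tp=robot.read_state()['tool_pos'];a=np.radians(13.2);X=np.array([np.cos(a),np.sin(a)]);Y=np.array([-X[1],X[0]])
c['t']=c['t']+[0,0,.0045]
n=np.array([.4991,-.1016])
uv=[proj(c,[*(n-.0333*X+s*.0288*Y),.041])[0] for s in(-1,1)];print('pred L corners',np.round(uv,1))
x0,y0=np.min(uv,0).astype(int)-14;x1,y1=np.max(uv,0).astype(int)+[14,30]
print(Ls(c,(x0,y0,x1,y1)).round(1))
im=cv2.cvtColor(c['image'],6).astype(float)
Q=proj(c,W(BODY+[.009,0,0],tp[0],tp[1],tp[2]-.0264,a));print('pred charger',Q.min(0),Q.max(0))
for v in (275,295,315,335):
    r=np.diff(cv2.GaussianBlur(im[v-1:v+2],(5,3),0).mean(0)); A=int(Q[:,0].min());B=int(Q[:,0].max());print(v,A-8+np.argmax(r[A-8:A+14])+.5,B-14+np.argmin(r[B-14:B+8])+.5)
V=int(Q[:,1].min())
for u in (295,305,345,355): 
    r=np.diff(cv2.GaussianBlur(im[:,u-1:u+2],(3,5),0).mean(1));k=np.argsort(-np.abs(r[V-9:V+10]))[:3];print(u,[(V-9+i+.5,round(r[V-9+i])) for i in k])
E
```

```text
pred L corners [[262.  224.4]
 [383.1 219.9]]
[[312.4 204.6 330.4 216.6 192. ]
 [354.1 218.4 382.4 253.6 717.2]
 [262.1 220.6 291.6 253.6 723.2]
 [308.1 241.1 337.4 246.8 124.8]]
pred charger [273.01984975 239.6631428 ] [372.47147025 362.4461996 ]
275 277.5 370.5
295 277.5 372.5
315 278.5 373.5
335 280.5 373.5
295 [(np.float64(242.5), 5), (np.float64(241.5), 5), (np.float64(243.5), 4)]
305 [(np.float64(242.5), 5), (np.float64(241.5), 4), (np.float64(243.5), 3)]
345 [(np.float64(240.5), 5), (np.float64(241.5), 4), (np.float64(239.5), 3)]
355 [(np.float64(235.5), 18), (np.float64(234.5), 14), (np.float64(236.5), 14)]
```

```bash
echo '[[0.036, 0, -0.0004, 0.003, 0], [0.036, 0, 0, 0.003, 0], [0.036, 0, 0, 0.003, 0], [0.036, 0, 0, 0, 0]]' | python3 inch.py 8
echo '[[0.036, 0, 0, 0.002, 0], [0.036, 0, 0, 0.002, 0], [0.036, 0, 0, 0, 0]]' | python3 inch.py; echo '[[0.036, 0, 0, 0.0015, 0], [0.036, 0, 0, 0.001, 0], [0.036, 0, 0, 0, 0], [0.036, 0, 0, 0, 0]]' | python3 inch.py
```

```text
t: 7.95
tool_pos: [0.4991, -0.1021, 0.061]
orientation: [0.301, -3.127, -0.0]
force: [1.2, 0.1, -0.4]
opening: 0.0417
gripper_force: 7.8
t: 8.25
tool_pos: [0.4996, -0.1023, 0.0577]
orientation: [-0.301, 3.127, -0.0]
force: [1.9, -0.4, 0.0]
opening: 0.0414
gripper_force: 7.9
t: 8.65
tool_pos: [0.4997, -0.1022, 0.0554]
orientation: [-0.301, 3.126, -0.0]
force: [2.8, 0.1, 1.1]
opening: 0.0413
gripper_force: 8.0
```

```bash
echo '[[0.036, -0.0006, 0, 0.001, 0], [0.036, 0, 0, 0.001, 0], [0.036, 0, 0, 0, 0], [0.036, 0, 0, 0, 0]]' | python3 inch.py
```

```text
t: 9.05
tool_pos: [0.5, -0.1021, 0.0536]
orientation: [-0.302, 3.127, -0.0]
force: [-0.6, 0.4, 6.9]
opening: 0.041
gripper_force: 8.0
```

```bash
echo '[[0.036, 0, 0, 0.001, 0], [0.036, 0, 0, 0, 0], [0.036, 0, 0, 0, 0]]' | python3 inch.py
```

```text
t: 9.35
tool_pos: [0.5002, -0.1021, 0.0529]
orientation: [-0.302, 3.127, -0.0]
force: [-1.4, 0.6, 9.4]
opening: 0.0412
gripper_force: 8.0
```

```bash
echo '[[0.036, 0, 0, -0.0015, 0], [0.06, 0, 0, 0, 0], [0.06, 0, 0, 0, 0], [0.06, 0, 0, 0, 0], [0.06, 0, 0, 0, 0]]' | python3 inch.py
echo '[[0.06, 0, 0, -0.01, 0], [0.06, 0, 0, -0.03, 0], [0.06, 0, 0, -0.04, 0], [0.06, 0, 0, -0.04, 0], [0.06, 0.0, 0, -0.01, 0], [0.06, 0, 0, 0, 0], [0.06, 0, 0, 0, 0], [0.06, 0, 0, 0, 0]]' | python3 inch.py
python3 - <<'E'
from h import *
c=snap('wrist','w7');go(.5,-.1021,.0544,103.2)
c=snap('side','s7');c=snap('top','t7')
w=load('w7');w['t']=w['t']+[0,0,.0045];a=np.radians(13.2);X=np.array([np.cos(a),np.sin(a),0])
print(proj(w,[.499,-.1016,.052]),proj(w,np.array([.499,-.1016,.052])-.028*X))
cv=np.zeros((600,800,3),np.uint8)
u,v=proj(w,[.499,-.1016,.052])[0].astype(int);u=min(max(u,82),557)
k=cv2.resize(w['image'][v-100:v+60,u-82:u+82,::-1],None,fx=3.3,fy=3.3,interpolation=2);cv[:min(600,k.shape[0]),:k.shape[1]]=k[:600]
s=load('s7');k=cv2.resize(s['image'][240:325,250:336,::-1],None,fx=3,fy=3,interpolation=2);cv[:255,542:800]=k
print('crop origin',u-82,v-100,'x3.3')
t=load('t7');k=cv2.resize(t['image'][202:310,287:367,::-1],None,fx=3,fy=3,interpolation=2);cv[260:584,545:785]=k
cv2.imwrite('pics/m7.png',cv)
E
```

```text
t: 9.85
tool_pos: [0.4995, -0.102, 0.0533]
orientation: [0.301, -3.126, -0.0]
force: [-1.7, 0.2, 0.7]
opening: 0.0598
gripper_force: 0.0
t: 10.65
tool_pos: [0.4987, -0.1017, 0.1815]
orientation: [0.301, -3.124, -0.002]
force: [-0.5, 1.4, 0.6]
opening: 0.06
gripper_force: 0.0
t 10.7 q6 -2.06 cur 101.01 turn -0.038 before-turn [-0.0016 -0.0009  0.1271] after-turn [-0.0016 -0.0009  0.1271] tilt [ 0.0032  0.0018 -1.    ] F [-0.6  0.3  0.2] tcp [ 0.4987 -0.1017  0.1815]
[[324.68234817 237.57239288]] [[323.19953401 200.48925157]]
crop origin 242 137 x3.3
```

View pics/m7.png

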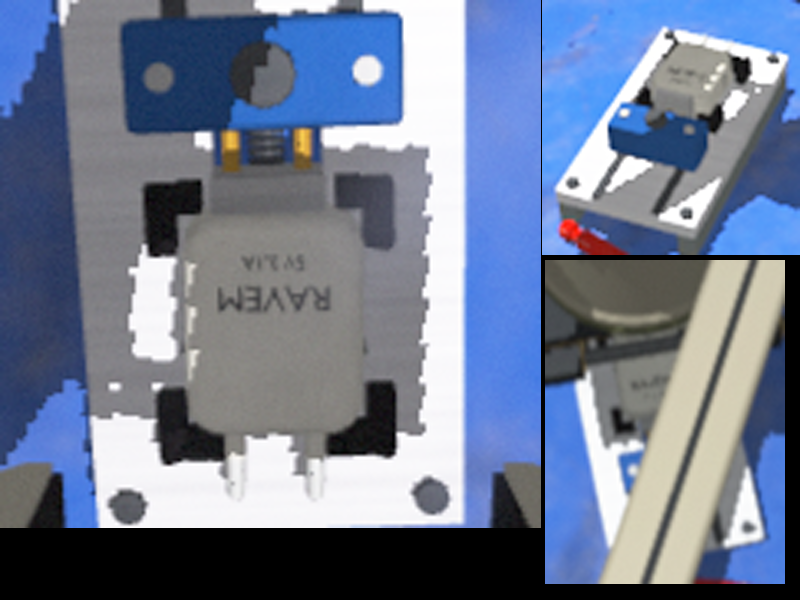

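The last view shows the charger seated squarely between all four walls (body x 188–363, y 212–432 in the montage), pins over the notch, and the gap at about (270,209). Next is the gauge, which I'll fit from its orange mask.

```bash
cat >> h.py <<'E'
HB=np.array([[x,y,z] for x in(-.007,.007) for y in(-.013,.013) for z in(0,.044)])
def orange(c):
    h=cv2.cvtColor(c['image'],cv2.COLOR_RGB2HSV);m=((h[...,0]>4)&(h[...,0]<17)&(h[...,1]>190)&(h[...,2]>80)).astype(np.uint8)
    n,l,s,_=cv2.connectedComponentsWithStats(m);return (l==1+np.argmax(s[1:,4])).astype(np.uint8)
E
python3 - <<'E'
from h import *
T=load('top0');S=load('side0');mT=orange(T);mS=orange(S);print(cv2.boundingRect(mT),cv2.boundingRect(mS))
p,e=fit([T,S],[mT,mS],HB,[.475,-.321,.056,.39]);print('TS',p.round(4),np.degrees(p[3]),e)
for n,c,m in(('T',T,mT),('S',S,mS)): p,e=fitz([c],[m],HB,[.475,-.321,.39],.056);print(n,p.round(4),np.degrees(p[2]),e)
c=load('w7');c['t']=c['t']+[0,0,.0045];f=lambda X,Y:(242+X/3.3,137+Y/3.3);a=np.radians(13.2);X=np.array([np.cos(a),np.sin(a)])
H=np.array([onz(c,f(*q),.052)[:2] for q in[(122,20),(403,14),(402,123),(127,132)]])
print('head',[np.linalg.norm(H[i]-H[i-1]).round(4) for i in range(4)],np.degrees(np.arctan2(*(H[1]+H[2]-H[0]-H[3])[::-1]))-90,'plate',H.mean(0)+.030*X)
B=[onz(c,f(*q),.048)[:2] for q in[(188,330),(363,330)]];E=onz(c,f(272,212),.05)[:2];print('ch mid y',np.mean(B,0),'rear',E,E+.026*X)
go(.47,-.31,.2,22.4)
E
```

```text
(439, 245, 18, 13) (389, 294, 17, 22)
TS [ 0.4737 -0.3204  0.054   0.4826] 27.64862431480769 1.0654446539750957
T [ 0.4753 -0.3226  0.5561] 31.864211394051235 0.46435546875
S [ 0.4762 -0.3185  0.3848] 22.04765260705354 0.5210727969348659
head [np.float64(0.0238), np.float64(0.0599), np.float64(0.0231), np.float64(0.0599)] 12.539736194584222 plate [ 0.47195107 -0.1077376 ]
ch mid y [ 0.49947426 -0.1008885 ] rear [ 0.47243666 -0.10695134] [ 0.49774971 -0.10101421]
t 10.8 q6 -2.06 cur 101.01 turn 1.372 before-turn [ 0.0683 -0.1988 -0.0181] after-turn [-0.1814 -0.1062 -0.0181] tilt [ 0.0025  0.0014 -1.    ] F [0.1 0.3 0.6] tcp [ 0.499  -0.1018  0.182 ]
```

```bash
echo '[[0.05, 0, 0, -0.02, 0.13], [0.05, 0, 0, -0.01, 0.14], [0.05, 0, 0, 0, 0.14], [0.05, 0, 0, 0, 0.14], [0.05, 0, 0, 0, 0.14], [0.05, 0, 0, 0, 0.14], [0.05, 0, 0, 0, 0.14], [0.05, 0, 0, 0, 0.14], [0.05, 0, 0, 0, 0.14], [0.05, 0, 0, 0, 0.122], [0.05, -0.03, -0.018, 0, 0], [0.05, -0.03, -0.018, 0, 0], [0.05, -0.03, -0.018, 0, 0], [0.05, -0.03, -0.018, 0, 0], [0.05, -0.03, -0.018, 0, 0], [0.05, -0.03, -0.016, 0, 0], [0.05, 0, 0, 0, 0], [0.05, 0, 0, 0, 0], [0.05, 0, 0, 0, 0]]' | python3 inch.py | head -2
cat > gz.py <<'E'
from h import *
import sys
c=snap('wrist',sys.argv[1]);m=orange(c);print(cv2.boundingRect(m),m.sum());c['t']=c['t']+[0,0,.0045]
h=cv2.cvtColor(c['image'],cv2.COLOR_RGB2HSV); 
p,e=fitz([c],[m],HB,[.4745,-.3215,.39],.056);print(p.round(4),np.degrees(p[2]),e)
# top face = bright orange only
TF=HB[HB[:,2]>.04]; v=h[...,2]; t=((m>0)&(v>195)).astype(np.uint8);print('bright',cv2.boundingRect(t),t.sum(),np.percentile(v[m>0],[5,25,50,75,95]))
go(p[0],p[1],.085,np.degrees(p[2]))
E
python3 gz.py g1
```

```text
t: 12.7
tool_pos: [0.4705, -0.3079, 0.213]
(316, 231, 20, 47) 731
[ 0.4749 -0.3199  0.3916] 22.435464837915553 0.3237004103967168
bright (318, 244, 18, 17) 54 [136.5 152.  154.  171.  210.5]
t 12.75 q6 -1.06 cur 22.46 turn 0.000 before-turn [-0.0129 -0.0007  0.1282] after-turn [-0.0129 -0.0006  0.1282] tilt [ 9.e-04 -2.e-04 -1.e+00] F [-0.1  0.8  0.7] tcp [ 0.4706 -0.3078  0.2132]
```

```bash
echo '[[0.05, -0.0125, -0.0006, 0.02, 0], [0.05, 0, 0, 0.02, 0], [0.05, 0, 0, 0, 0], [0.05, 0, 0, 0, 0], [0.05, 0, 0, 0, 0]]' | python3 inch.py | head -2
python3 gz.py g2; python3 - <<'E'
from h import *
for n in('g1','g2'):
    c=load(n);c['t']=c['t']+[0,0,.0045];m=orange(c);print(cv2.minAreaRect(cv2.findNonZero(m)))
    u0,v0,w,hh=cv2.boundingRect(m)
    for v in range(v0-12,v0+hh+8,6): print(v,' '.join('%d,%d,%d'%tuple(c['image'][v,u]) for u in range(u0-6,u0+w+8,5)))
    q=proj(c,W(HB,.4749,-.3199,.056,.392));print(q.round(0).tolist())
E
```

```text
t: 13.25
tool_pos: [0.4754, -0.3205, 0.175]
(314, 225, 24, 54) 890
[ 0.4755 -0.3202  0.4099] 23.486883586384437 0.45821629213483145
bright (316, 239, 22, 26) 83 [146.45 154.   157.   175.   242.55]
t 13.3 q6 -1.07 cur 22.44 turn -0.018 before-turn [0.0006 0.0001 0.0902] after-turn [0.0006 0.0001 0.0902] tilt [-0.0019  0.0011 -1.    ] F [ 0.  -0.5  0.6] tcp [ 0.4755 -0.3207  0.1752]
((325.5, 254.0), (46.0, 19.0), 90.0)
219 238,205,135 248,224,148 247,221,147 247,221,147 250,228,154 248,225,151 247,220,148
225 244,216,141 242,212,138 238,205,136 247,221,148 246,218,147 248,224,151 250,228,153
231 238,205,133 243,215,140 169,86,39 169,86,39 169,85,39 247,222,146 245,219,143
237 130,106,75 138,113,77 171,87,30 171,84,28 172,89,38 157,119,83 247,220,145
243 130,106,72 100,82,63 148,74,26 179,91,30 177,89,30 121,68,35 241,212,136
249 135,111,75 101,77,52 207,100,7 254,158,1 254,156,0 191,97,20 244,213,136
255 137,114,75 102,81,53 155,77,17 243,130,2 254,155,0 181,93,25 123,98,62
261 142,115,74 103,80,52 155,76,17 154,75,12 155,78,18 121,70,29 131,108,72
267 142,115,77 107,80,54 153,76,13 1
[... 1083 characters left out ...]
8,18 254,160,2 254,158,0 254,157,0 230,187,120 241,210,136
255 139,112,74 116,96,62 156,78,20 158,81,20 254,153,0 254,157,0 233,194,123 245,219,140
261 150,121,80 120,98,66 156,77,16 157,76,11 155,75,10 254,156,0 122,99,64 133,106,71
267 139,113,76 130,108,71 152,74,3 152,73,8 151,74,0 154,74,0 149,117,76 223,184,116
273 137,112,74 126,104,68 154,76,0 155,75,0 154,76,2 155,78,11 173,141,91 140,116,75
279 45,71,130 36,67,124 108,66,60 110,70,61 113,73,60 117,72,54 48,68,110 52,67,102
285 43,69,128 47,73,128 52,72,124 51,74,124 51,69,118 50,68,111 49,65,109 55,66,104
[[316.0, 257.0], [314.0, 279.0], [316.0, 222.0], [314.0, 238.0], [335.0, 257.0], [337.0, 279.0], [335.0, 222.0], [337.0, 238.0]]
```

```bash
echo '[[0.05, 0.0005, -0.0005, 0.02, 0], [0.05, 0, 0, 0.03, 0], [0.05, 0, 0, 0.025, 0], [0.05, 0, 0, 0.015, 0], [0.05, 0, 0, 0, 0], [0.05, 0, 0, 0, 0]]' | python3 inch.py
echo '[[0.01, 0, 0, 0, 0], [0.01, 0, 0, 0, 0], [0.01, 0, 0, 0, 0], [0.01, 0, 0, 0, 0], [0.01, 0, 0, 0, 0], [0.01, 0, 0, 0, 0], [0.01, 0, 0, 0, 0]]' | python3 inch.py 25
```

```text
t: 13.9
tool_pos: [0.4746, -0.3208, 0.0848]
orientation: [1.747, 2.61, -0.0]
force: [-0.1, -0.7, 0.6]
opening: 0.0501
gripper_force: 0.0
t: 14.6
tool_pos: [0.4742, -0.3205, 0.0839]
orientation: [1.747, 2.61, -0.0]
force: [-0.8, 0.5, 1.6]
opening: 0.0137
gripper_force: 25.0
```

```bash
echo '[[0.01, 0, 0, -0.01, 0], [0.01, 0, 0, -0.02, 0], [0.01, 0, 0, -0.03, 0], [0.01, 0, 0, -0.03, 0], [0.01, 0, 0, -0.025, 0], [0.01, 0, 0, 0, 0], [0.01, 0, 0, 0, 0]]' | python3 inch.py
python3 -c "
from h import *
go(.4727,-.1083,.175,13.2)"
```

```text
t: 15.3
tool_pos: [0.4743, -0.3206, 0.1992]
orientation: [1.747, 2.61, -0.0]
force: [-0.2, 0.2, -0.6]
opening: 0.0142
gripper_force: 25.0
t 15.3 q6 -1.07 cur 22.4 turn 0.161 before-turn [0.1969 0.0794 0.024 ] after-turn [0.2071 0.0469 0.024 ] tilt [-1.2e-03  6.0e-04 -1.0e+00] F [-0.2  0.2 -0.6] tcp [ 0.4743 -0.3206  0.1992]
```

```bash
echo '[[0.01, 0.015, 0.006, 0, 0], [0.01, 0.03, 0.012, 0, 0], [0.01, 0.035, 0.014, 0, 0], [0.01, 0.035, 0.014, 0, 0], [0.01, 0.035, 0.014, 0, 0], [0.01, 0.03, 0.012, 0, 0], [0.01, 0.0169, 0.0074, 0, 0], [0.01, 0, 0, 0.01, 0.08], [0.01, 0, 0, 0.01, 0.081], [0.01, 0, 0, 0, 0], [0.01, 0, 0, 0, 0], [0.01, 0, 0, 0, 0]]' | python3 inch.py
python3 -c "
from h import *
snap('wrist','h1');snap('side','hs1')
go(.4732,-.1083,.145,13.2)"
```

```text
t: 16.5
tool_pos: [0.4722, -0.1079, 0.1786]
orientation: [-1.949, -2.463, 0.0]
force: [-0.3, 0.1, -0.4]
opening: 0.0135
gripper_force: 25.0
t 16.6 q6 -0.56 cur 13.23 turn 0.000 before-turn [-0.0002  0.0006  0.034 ] after-turn [-0.0002  0.0006  0.034 ] tilt [-2.e-04  4.e-04 -1.e+00] F [-0.3 -0.5 -1.1] tcp [ 0.4726 -0.1082  0.179 ]
```

```bash
echo '[[0.01, 0, 0.0005, 0.015, 0], [0.01, 0, 0, 0.015, 0], [0.01, 0, 0, 0.007, 0], [0.01, 0, 0, 0, 0], [0.01, 0, 0, 0, 0], [0.01, 0, 0, 0, 0]]' | python3 inch.py
python3 -c "
from h import *
go(.4732,-.1083,.131,13.2)"
```

```text
t: 17.2
tool_pos: [0.4732, -0.1081, 0.1421]
orientation: [1.951, 2.461, 0.0]
force: [0.6, -0.7, -1.0]
opening: 0.0138
gripper_force: 25.0
t 17.2 q6 -0.56 cur 13.18 turn -0.000 before-turn [-0.0002 -0.0001  0.0111] after-turn [-0.0002 -0.0001  0.0111] tilt [-4.e-04  5.e-04 -1.e+00] F [ 0.6 -0.7 -1. ] tcp [ 0.4732 -0.1081  0.1421]
```

```bash
echo '[[0.01, 0, 0, 0.004, 0], [0.01, 0, 0, 0.003, 0], [0.01, 0, 0, 0.002, 0], [0.01, 0, 0, 0, 0], [0.01, 0, 0, 0, 0]]' | python3 inch.py; echo '[[0.01, 0, 0, 0.002, 0], [0.01, 0, 0, 0.002, 0], [0.01, 0, 0, 0, 0], [0.01, 0, 0, 0, 0]]' | python3 inch.py
```

```text
t: 17.7
tool_pos: [0.4729, -0.108, 0.1326]
orientation: [-1.952, -2.462, 0.0]
force: [0.5, -0.0, -1.0]
opening: 0.0138
gripper_force: 25.0
t: 18.1
tool_pos: [0.4733, -0.108, 0.1287]
orientation: [1.951, 2.461, 0.001]
force: [2.1, -0.2, -0.9]
opening: 0.0141
gripper_force: 25.0
```

```bash
echo '[[0.01, 0, 0.0004, 0.001, 0], [0.01, 0, 0, 0.001, 0], [0.01, 0, 0, 0, 0], [0.01, 0, 0, 0, 0]]' | python3 inch.py; echo '[[0.01, 0, 0, 0.001, 0], [0.01, 0, 0, 0.001, 0], [0.01, 0, 0, 0, 0], [0.01, 0, 0, 0, 0]]' | python3 inch.py
```

```text
t: 18.5
tool_pos: [0.4734, -0.1079, 0.1266]
orientation: [1.952, 2.462, 0.0]
force: [2.9, 0.2, -0.4]
opening: 0.0138
gripper_force: 25.0
t: 18.9
tool_pos: [0.4735, -0.1079, 0.1247]
orientation: [1.952, 2.461, 0.0]
force: [3.6, 0.1, 0.4]
opening: 0.0139
gripper_force: 25.0
```

```bash
echo '[[0.01, 0, 0.0005, 0.001, 0], [0.01, 0, 0, 0.001, 0], [0.01, 0, 0, 0, 0], [0.01, 0, 0, 0, 0]]' | python3 inch.py; echo '[[0.01, 0, 0.0002, 0.001, 0], [0.01, 0, 0, 0.001, 0], [0.01, 0, 0, 0, 0], [0.01, 0, 0, 0, 0]]' | python3 inch.py
```

```text
t: 19.3
tool_pos: [0.4737, -0.1078, 0.1225]
orientation: [-1.952, -2.462, 0.0]
force: [3.5, 0.8, -0.3]
opening: 0.0139
gripper_force: 25.0
t: 19.7
tool_pos: [0.4739, -0.1077, 0.1205]
orientation: [-1.952, -2.462, 0.0]
force: [2.8, -0.7, -0.1]
opening: 0.0138
gripper_force: 25.0
```

```bash
echo '[[0.01, 0, 0.0003, 0.001, 0], [0.01, 0, 0, 0.001, 0], [0.01, 0, 0, 0, 0], [0.01, 0, 0, 0, 0]]' | python3 inch.py; echo '[[0.01, 0, 0.0002, 0.001, 0], [0.01, 0, 0, 0.001, 0], [0.01, 0, 0, 0, 0], [0.01, 0, 0, 0, 0]]' | python3 inch.py
```

```text
t: 20.1
tool_pos: [0.4742, -0.1076, 0.1184]
orientation: [-1.952, -2.462, 0.0]
force: [1.9, 0.5, -1.1]
opening: 0.0139
gripper_force: 25.0
t: 20.5
tool_pos: [0.4744, -0.1076, 0.1165]
orientation: [-1.952, -2.461, 0.0]
force: [2.1, -0.4, -1.5]
opening: 0.0135
gripper_force: 25.0
```

```bash
echo '[[0.01, 0, 0.0002, 0.001, 0], [0.01, 0, 0, 0.001, 0], [0.01, 0, 0, 0, 0], [0.01, 0, 0, 0, 0]]' | python3 inch.py; echo '[[0.01, 0, 0, 0.001, 0], [0.01, 0, 0, 0.001, 0], [0.01, 0, 0, 0, 0], [0.01, 0, 0, 0, 0]]' | python3 inch.py
```

```text
t: 20.9
tool_pos: [0.4746, -0.1075, 0.1144]
orientation: [-1.952, -2.462, 0.0]
force: [1.5, -0.7, -1.2]
opening: 0.0139
gripper_force: 25.0
t: 21.3
tool_pos: [0.4747, -0.1076, 0.1126]
orientation: [1.952, 2.462, 0.0]
force: [2.1, 0.3, -1.3]
opening: 0.0139
gripper_force: 25.0
```

```bash
echo '[[0.01, 0, 0.0002, 0.001, 0], [0.01, 0, 0, 0.001, 0], [0.01, 0, 0, 0, 0], [0.01, 0, 0, 0, 0]]' | python3 inch.py; echo '[[0.01, 0, 0, 0.001, 0], [0.01, 0, 0, 0.001, 0], [0.01, 0, 0, 0, 0], [0.01, 0, 0, 0, 0]]' | python3 inch.py
python3 - <<'E'
from h import *
# look numerically: gauge handle position in wrist view relative to TCP, slip check; charger moved? via side camera difference
s=snap('side','hs2');a=load('s7')
m=orange(s);print(cv2.boundingRect(m))
c=snap('wrist','h2');m=orange(c);print('wrist orange',cv2.boundingRect(m));d=load('h1');print('before',cv2.boundingRect(orange(d)))
print(robot.read_state()['force'])
E
```

```text
t: 21.7
tool_pos: [0.4748, -0.1075, 0.1105]
orientation: [-1.952, -2.462, 0.0]
force: [2.6, 0.1, -1.3]
opening: 0.0141
gripper_force: 25.0
t: 22.1
tool_pos: [0.4749, -0.1075, 0.1086]
orientation: [1.952, 2.462, 0.0]
force: [1.9, 0.5, -1.8]
opening: 0.0141
gripper_force: 25.0
(296, 238, 5, 23)
wrist orange (307, 269, 38, 78)
before (307, 268, 39, 79)
[ 2.08919185  0.65950707 -0.50256143]
```

```bash
python3 - <<'E'
from h import *
c=load('h2');c['t']=c['t']+[0,0,.0045]
tp=np.array([.4749,-.1075,.1086]);a=np.radians(13.2);X=np.array([np.cos(a),np.sin(a),0]);Y=np.array([-X[1],X[0],0])
B=np.array([tp[0],tp[1],0])
for n,x,y,z in [('blade+ .052',.00235,.007,.052),('blade- .052',-.00235,.007,.052),('handle bot +x',.007,.013,.08),('handle bot -x',-.007,.013,.08),('plate edge end',-.0025,.0125,.052),('leadin top end',-.0075,.0125,.057),('charger end corner',.0025,.017,.05),('ch side far',.05,.021,.048),('head -18',-.0205,.03,.052)]:
    print(n,proj(c,B+x*X+y*Y+[0,0,z])[0].round(1))
for v in range(205,276,6): print(v,' '.join('%3d/%3d/%3d'%tuple(c['image'][v,u]) for u in range(280,366,4)))
E
```

```text
blade+ .052 [330.2 258.4]
blade- .052 [321.8 258.4]
handle bot +x [340.4 264.5]
handle bot -x [311.6 264.5]
plate edge end [321.5 249. ]
leadin top end [312.2 251.6]
charger end corner [330.5 240.2]
ch side far [415.  232.4]
head -18 [288.4 218.2]
205 241/239/243 238/238/242 244/243/246 241/241/244 242/240/245 242/241/245 243/242/246 240/239/242 241/240/244 243/242/246 244/244/247 242/242/245 241/240/244 242/242/245 243/241/245 243/242/245 241/240/245 238/237/241 241/241/245 237/236/240 240/239/244 239/238/243
211  75/ 90/121  77/ 89/119  80/ 94/125 241/240/243 242/241/245 241/240/244 243/242/246 238/238/242 241/240/243 243/242/246 243/243/246 242/240/245 239/239/243 241/240/244 241/239/244 241/240/244 240/239/244 238/236/241 241/239/244 237/235/240 239/239/243 239/238/243
217  27/ 53/ 98  31/ 55/ 98  31/ 56/ 94 168/171/186 241/240/244 241/239/243 242/242/245 238/236/241 240/239/244  54/ 55/ 60  60/ 56/ 65  61/ 60/ 69  69/ 67/ 76  71/ 71/ 78  77/ 76/ 84  80/ 78/ 87 239/238/242 236/236/241 239/238/243 236/236/240 240/238/243 239/238/243
223  48/100/180  48/102/183  31/ 64/119 153/158/
[... 1663 characters left out ...]
/175/177 175/175/179 174/174/176 121/118/120 110/109/113 225/223/218 242/240/235 126/124/118 126/124/120 169/165/158 143/143/136 106/106/102 107/103/100 168/163/158
265  27/ 49/ 89  24/ 48/ 85  21/ 44/ 81  40/ 46/ 56  66/ 68/ 68  52/ 56/ 65  46/ 51/ 58 183/184/188 173/173/177  95/ 94/ 96  97/ 96/ 99  94/ 91/ 94  92/ 91/ 91 119/116/116 127/125/120 126/123/118  85/ 83/ 81 125/122/116 124/121/118 101/100/ 96 103/100/ 97 125/125/119
271  35/ 43/ 63  25/ 45/ 85  25/ 48/ 84  33/ 44/ 65  56/ 57/ 71  42/ 49/ 70  43/ 49/ 62  95/ 94/ 99 128/ 68/ 24 147/ 72/  5 143/ 71/  4 146/ 70/  0 147/ 73/ 15 143/ 67/  0 144/ 72/  0 119/ 89/ 71  80/ 76/ 74  76/ 78/ 74 129/127/123  94/ 94/ 90 111/110/109 128/126/122
```

```bash
python3 - <<'E'
from h import *
c=load('h2')
for v in range(228,270,3): print(v,' '.join('%3d%s'%(c['image'][v,u].mean(),'b' if int(c['image'][v,u,2])-int(c['image'][v,u,0])>15 else ' ') for u in range(305,340)))
print('   ',' '.join('%4d'%u for u in range(305,340)))
E
```

```text
228 241  238  237  238  238  237  238  239  239  154   56   56   59   57   58   61   60   57   61   63   64  164  221  235  236  237  240  240  240  230  212  180  155  137  129 
231 241  240  239  238  237  239  238  240  239  154   57   55   56   56   58   57   57   57   60   65   62  216  239  238  237  237  196  148  128  132  132  136  136  138  136 
234 241  239  238  236  236  238  237  239  199  104   58   55   54   53   57   57   56   57   58   60   60  115  224  237  194  131  121  125  135  134  140  142  146  143  148 
237 210b 208b 208b 208b 206b 194b 188b 189b 190b 134b  69b  48   51   49   52   50   57   58   56   55   78b 119b 131b 117  116  119  124  131  133  137  152  172  190  199  205 
240 138b 141b 143b 134b 123b 115  117  116  115  115  115  116  112  114  118  120  120  129b 138b 141b 141b 139b 106b 106  116  116  126  158  170  198  214  219  224  230  234 
243 139b 141b 141b 125b 119  116  120  117  114  115  118  116  115  113  117  118  116  122b 136b 142b 138b 111b  93b 105  117  145  177  198  216  224  231  235  238  239  242 
246  72b  76b  74b 107b 11
[... 884 characters left out ...]
99b 167  176  171  173  175  172  175  173  174  176  172  174  174  150  108   96   97   97  112  120  119  120  143  199  222  230  236  237  191  134  122  123 
264  46   56b 103b 183  183  171  171  173  178  126  100   96   96   97  100  120  105   91   91   91   89   90   89   91   89   92  100  119  123  123  124  121  120  123  124 
267  42   58b  99b 185  184  172  169  172  126   96   94   98   98   94   94   93   90   89   87   88   90   92   86   88   89   93   89  105  121  121  125  122  121  120  121 
     305  306  307  308  309  310  311  312  313  314  315  316  317  318  319  320  321  322  323  324  325  326  327  328  329  330  331  332  333  334  335  336  337  338  339
```

The close pixel profile shows the plate face at u≈322, the blade at 323–328 and the charger end at about 329. The blade is properly in the gap and just reaching both sides, so I'll continue down.

```bash
echo '[[0.01, 0, 0.0002, 0.001, 0], [0.01, 0, 0, 0.001, 0], [0.01, 0, 0, 0, 0], [0.01, 0, 0, 0, 0]]' | python3 inch.py; echo '[[0.01, 0, 0, 0.001, 0], [0.01, 0, 0, 0.001, 0], [0.01, 0, 0, 0, 0], [0.01, 0, 0, 0, 0]]' | python3 inch.py
```

```text
t: 22.6
tool_pos: [0.4751, -0.1075, 0.1066]
orientation: [-1.952, -2.462, 0.0]
force: [1.9, -0.0, -1.0]
opening: 0.0133
gripper_force: 25.0
t: 23.0
tool_pos: [0.4751, -0.1075, 0.1046]
orientation: [1.952, 2.462, 0.0]
force: [1.5, 0.3, -0.6]
opening: 0.0142
gripper_force: 25.0
```

```bash
echo '[[0.01, 0, 0, 0.001, 0], [0.01, 0, 0, 0.001, 0], [0.01, 0, 0, 0, 0], [0.01, 0, 0, 0, 0]]' | python3 inch.py; python3 - <<'E'
from h import *
c=snap('wrist','h3')
print('   ',' '.join('%4d'%u for u in range(305,340)))
for v in range(234,270,3): print(v,' '.join('%3d%s'%(c['image'][v,u].mean(),'b' if int(c['image'][v,u,2])-int(c['image'][v,u,0])>15 else ' ') for u in range(305,340)))
c['t']=c['t']+[0,0,.0045];tp=robot.read_state()['tool_pos'];print(tp)
a=np.radians(13.2);X=np.array([np.cos(a),np.sin(a),0]);Y=np.array([-X[1],X[0],0]);B=np.array([tp[0],tp[1],0])
for z in(.03,.04,.052,.06,.07): 
    th=(1.5+.15*(z-tp[2]+.078)*1e3)/2e3; print(z,[proj(c,B+s*th*X+.007*Y+[0,0,z])[0].round(1) for s in(-1,1)])
E
```

```text
t: 23.4
tool_pos: [0.4751, -0.1075, 0.1026]
orientation: [1.952, 2.462, 0.0]
force: [1.9, -0.7, 2.7]
opening: 0.0139
gripper_force: 25.0
     305  306  307  308  309  310  311  312  313  314  315  316  317  318  319  320  321  322  323  324  325  326  327  328  329  330  331  332  333  334  335  336  337  338  339
234 238  237  236  237  237  237  238  239  157   58   48   52   52   54   53   59   57   51   52   54   71  149  226  236  236  194  138  120  123  127  130  132  131  134  138 
237 239  237  236  236  237  237  238  239  155   54   50   53   50   50   52   53   52   52   54   52   65  206  235  236  207  139  114  121  124  128  133  137  139  123  137 
240 176b 178b 176b 176b 158b 144b 147b 146b 113b  66b  47   48   50   45   50   51   48   56   76b  84b 117b 176b 172b 145b 120  116  122  130  130  121  131  159  178  190  197 
243 140b 140b 131b 120b 113  114  115  114  114  115  114  119  117  117  117  120  118b 135b 136b 138b 137b 140b  98b  98  112  119  128  134  164  183  201  213  221  227  229 
246  93b 127b 124b 118  115  117  115  116  116  114  116  114  113 
[... 962 characters left out ...]
91  214  224  231  234  237  176  126  124 
264  64b 173  185  173  168  173  172  173  174  122   98   96   98   95   96   92   96   98   95  110   98   90   89   90   90   90   97  116  122  123  124  124  123  122  121 
267  64b  85b 127  164  173  172  172  173  124   98   97   96   98   94   97   92   92   88   90   87   89   90   89   88   88   93   89  102  117  120  120  124  126  122  122 
[ 0.47509465 -0.10753258  0.1026428 ]
0.03 [array([324. , 250.1]), array([327.9, 250.1])]
0.04 [array([322.6, 255.2]), array([329.3, 255.2])]
0.052 [array([320.8, 261.8]), array([331.1, 261.8])]
0.06 [array([319.5, 266.6]), array([332.4, 266.6])]
0.07 [array([317.7, 273.2]), array([334.2, 273.2])]
```

```bash
echo '[[0.01, 0, 0.0001, 0.001, 0], [0.01, 0, 0, 0.001, 0], [0.01, 0, 0, 0, 0], [0.01, 0, 0, 0, 0]]' | python3 inch.py; echo '[[0.01, 0, 0, 0.001, 0], [0.01, 0, 0, 0, 0], [0.01, 0, 0, 0, 0]]' | python3 inch.py
```

```text
t: 23.85
tool_pos: [0.4752, -0.1075, 0.1006]
orientation: [1.952, 2.462, -0.0]
force: [0.3, 0.0, 3.4]
opening: 0.0139
gripper_force: 25.0
t: 24.15
tool_pos: [0.4752, -0.1075, 0.0997]
orientation: [1.952, 2.462, -0.0]
force: [-0.2, -0.4, 4.9]
opening: 0.0141
gripper_force: 25.0
```

```bash
echo '[[0.01, 0, -0.0001, 0.001, 0], [0.01, 0, 0, 0.001, 0], [0.01, 0, 0, 0, 0], [0.01, 0, 0, 0, 0]]' | python3 inch.py; echo '[[0.01, 0, -0.0001, 0.001, 0], [0.01, 0, 0, 0, 0], [0.01, 0, 0, 0, 0], [0.01, 0, 0, 0, 0]]' | python3 inch.py
```

```text
t: 24.55
tool_pos: [0.4751, -0.1076, 0.0978]
orientation: [1.952, 2.462, -0.0]
force: [-0.7, 0.2, 5.5]
opening: 0.0138
gripper_force: 25.0
t: 24.95
tool_pos: [0.4751, -0.1076, 0.097]
orientation: [1.952, 2.461, -0.0]
force: [-0.1, 0.3, 7.8]
opening: 0.0138
gripper_force: 25.0
```

```bash
echo '[[0.01, 0, -0.0001, 0.001, 0], [0.01, 0, 0, 0, 0], [0.01, 0, 0, 0, 0], [0.01, 0, 0, 0, 0]]' | python3 inch.py; echo '[[0.01, 0, 0, 0, 0], [0.01, 0, 0, 0, 0]]' | python3 inch.py
python3 - <<'E'
from h import *
c=snap('wrist','h4');d=load('h1');print('orange',cv2.boundingRect(orange(c)),cv2.boundingRect(orange(d)))
F=[]
for i in range(6): snap('side','z%d'%i);F.append(robot.read_state()['force'])
print(np.round(F,1),robot.read_state()['tool_pos'])
E
```

```text
t: 25.35
tool_pos: [0.4751, -0.1077, 0.0961]
orientation: [1.952, 2.461, 0.0]
force: [-1.4, -0.0, 6.8]
opening: 0.014
gripper_force: 25.0
t: 25.55
tool_pos: [0.4751, -0.1077, 0.0961]
orientation: [1.951, 2.461, -0.0]
force: [-1.5, -0.4, 7.4]
opening: 0.0141
gripper_force: 25.0
orange (307, 269, 38, 78) (307, 268, 39, 79)
[[-1.2 -0.3  7.1]
 [-1.2 -0.4  7.3]
 [-1.8  0.3  7. ]
 [-1.1  1.1  8. ]
 [-1.2 -0.2  6.6]
 [-1.8  0.6  7.8]] [ 0.47507679 -0.1076657   0.09610343]
```

```bash
echo '[[0.01, 0, -0.0002, 0.001, 0], [0.01, 0, 0, 0.0003, 0], [0.01, 0, 0, 0, 0], [0.01, 0, 0, 0, 0], [0.01, 0, 0, 0, 0]]' | python3 inch.py
python3 - <<'E'
from h import *
F=[]
for i in range(6): snap('side','z%d'%i);F.append(robot.read_state()['force'])
print(np.mean(F,0).round(2))
for n in('h4',):
  c=snap('wrist','h5');print(cv2.boundingRect(orange(c)))
# tilt of charger check: side-view comparison s7 vs now
go(.4751,-.1077,.095,13.2)
E
```

```text
t: 26.4
tool_pos: [0.4751, -0.1077, 0.0951]
orientation: [1.951, 2.461, 0.0]
force: [-0.9, 0.3, 10.2]
opening: 0.014
gripper_force: 25.0
[-1.43  0.45  9.62]
(307, 269, 38, 78)
t 26.75 q6 -0.56 cur 13.18 turn -0.000 before-turn [0.     0.0001 0.0001] after-turn [0.     0.0001 0.0001] tilt [-5.e-04  6.e-04 -1.e+00] F [-1.4 -0.4  8.8] tcp [ 0.475  -0.1078  0.0951]
```

```bash
python3 - <<'E'
from h import *
c=load('h1');k=dict(c);k['t']=c['t']+[0,0,.0045]
for n,p in [('plate',(.4720,-.1077)),('ch end',(.4745,-.1065))]:
    a=np.radians(13.2);Y=np.array([-np.sin(a),np.cos(a)])
    print(n,[proj(k,[*(np.array(p)+y*Y),.05])[0].round(1) for y in(.0125,.017,-.0125)])
def prof(c,vs,us):
    print('   ',' '.join('%4d'%u for u in us))
    for v in vs: print(v,' '.join('%3d%s'%(c['image'][v,u].mean(),'b' if int(c['image'][v,u,2])-int(c['image'][v,u,0])>15 else ' ') for u in us))
u,v=proj(k,[.4732,-.1071,.05])[0].astype(int)
prof(c,range(v-26,v+14,3),range(u-18,u+16))
# side-view shift of charger between release and now
a=cv2.imread('pics/s7.png',0);b=cv2.imread('pics/z5.png',0)
for nm,(x0,y0,x1,y1) in dict(charger=(296,254,314,278),ustop=(300,252,330,262),deck=(252,288,275,312),driver=(255,312,275,325),head=(270,270,300,295)).items():
    t=a[y0:y1,x0:x1];r=cv2.matchTemplate(b[y0-6:y1+6,x0-6:x1+6],t,cv2.TM_CCOEFF_NORMED);_,m,_,l=cv2.minMaxLoc(r);print(nm,m,l[0]-6,l[1]-6)
E
```

```text
plate [array([325.8, 220.8]), array([325.9, 214.8]), array([325.8, 253.2])]
ch end [array([329.5, 220. ]), array([329.6, 214. ]), array([329.4, 252.5])]
     309  310  311  312  313  314  315  316  317  318  319  320  321  322  323  324  325  326  327  328  329  330  331  332  333  334  335  336  337  338  339  340  341  342
210 246  247  247  248  246  246  244  243  244  245  245  178   76   60   62   64   64   62   66   66   83  142  135  129  140  145  151  152  165  179  189  192  199  200 
213 245  247  247  248  246  246  244  244  243  244  245  190   94   63   61   64   63   62   71   69   79  117  137  143  175  202  221  227  232  235  239  241  242  243 
216 131b 101b  79b 130b 143b 147b 140b 131b 122b 116  118  117  118  117  118  130b 134b 124b 138b 111b 119  131  170  209  223  232  239  241  244  244  245  245  244  246 
219 145b 145b 146b 146b 146b 146b 148b 125b 117  120  124  123  122  126  123  125  123  124  147b 120b 115  163  202  222  233  238  241  244  245  245  245  244  245  244 
222 126  121  136  146  145  146  147  211  214  192  177  167  141  126  125
[... 1108 characters left out ...]
5  244  243  242  240  242  243 
243 134  134  131  132  131  134   99  213  207  184  181  181  181  181  179  180  182  182  129b 109  161  204  226  237  239  243  243  244  244  244  231  218  235  238 
246 153  152  153  151  153  157  137  216  191  178  179  182  186  182  133  105  106  168  137  110  165  209  227  236  241  244  245  245  245  245  233  199  171  221 
249 226  242  245  245  243  241  240  234  186  177  181  185  183  149  110  107  128  133  127  112  165  211  227  238  242  244  245  208  176  173  235  244  245  244 
charger 0.4566018283367157 0 0
ustop 0.47505414485931396 1 0
deck 0.9652266502380371 0 0
driver 0.8770283460617065 0 0
head 0.956865131855011 0 0
```

```bash
python3 - <<'E'
from h import *
c=load('h5');us=range(300,345)
print('   ',' '.join('%4d'%u for u in us))
for v in range(234,272,3): print(v,' '.join('%3d%s'%(c['image'][v,u].mean(),'b' if int(c['image'][v,u,2])-int(c['image'][v,u,0])>15 else ' ') for u in us))
a=np.radians(13.2);X=np.array([np.cos(a),np.sin(a)]);n=np.array([.4994,-.1022])
for f in('h1','h2','h3','h5'):
    c=load(f);c['t']=c['t']+[0,0,.0045]
    for nm,(u,v,z) in dict(h1=dict(plate=(326.8,228,.052),ch=(330,228,.049)),h2=dict(plate=(321.7,250,.052),ch=(329.2,250,.049)),h3=dict(plate=(320.7,255,.052),ch=(329.6,255,.049)),h5={}).get(f,{}).items():
        print(f,nm,((onz(c,(u,v),z)[:2]-n)@X*1e3).round(2))
    k=lambda x,y,z:proj(c,[*(n+x*X+y*np.array([-X[1],X[0]])),z])[0].round(1)
    print(f,'pred px plate -28:',k(-.028,.0125,.052),'ch end -26',k(-.026,.015,.049),'ch +26 ',k(.026,.015,.049),'ch side',k(0,.021,.04))
E
```

```text
300  301  302  303  304  305  306  307  308  309  310  311  312  313  314  315  316  317  318  319  320  321  322  323  324  325  326  327  328  329  330  331  332  333  334  335  336  337  338  339  340  341  342  343  344
234 241  242  240  240  239  237  234  234  235  237  238  238  238  152   52   49   51   56   53   51   53   54   55   51   55   56  222  231  233  234  235  196  227  239  237  216  175  145  130  124  128  129  128  129  130 
237 240  242  240  240  239  238  235  236  236  237  238  238  238  150   49   50   47   48   49   50   47   50   50   54   50   57  145  227  236  235  236  175  122  114  117  123  124  129  133  134  136  135  139  140  138 
240 241  240  239  239  238  238  235  235  236  235  236  238  197  102   45   47   45   48   47   50   48   47   52   52   52   48  203  234  235  234  188  127  112  121  123  127  130  133  135  139  140  142  143  145  146 
243 194b 196b 193b 193b 189b 189b 189b 188b 178b 164b 160b 162b 160b 137b  76b  44   47   39   45   45   49   44   42   45   71b  82b 169b 172b 162b 141b 117  114  120  124  129  131  131  
[... 1907 characters left out ...]
54  168  170  170  164  114   81   71   74   74   71   72   71   70   70   71   69   72   70   71   70   75   70   75   68   69   71   69   68   70   73   68   70   79  111  124  120  121  122 
h1 plate -27.22
h1 ch -24.84
h1 pred px plate -28: [325.8 222.6] ch end -26 [328.5 218.4] ch +26  [398.8 218.6] ch side [362.8 208.2]
h2 plate -27.45
h2 ch -23.25
h2 pred px plate -28: [320.7 249.7] ch end -26 [324.3 243.9] ch +26  [416.6 243.9] ch side [369.1 229.8]
h3 plate -27.73
h3 ch -22.87
h3 pred px plate -28: [320.2 252.8] ch end -26 [323.9 246.8] ch +26  [418.7 246.8] ch side [369.9 232.2]
h5 pred px plate -28: [320.2 256.7] ch end -26 [324.  250.4] ch +26  [422.2 250.4] ch side [371.6 235.2]
```

The plate has moved only about 0.5 mm, while the charger's end has gone about 2–3 mm to +x. So the charger is probably not held by the end stop. Checking its far end and height numerically.

```bash
cat >> h.py <<'E'
def prof(c,vs,us):
    print('    ',' '.join('%4d'%u for u in us))
    for v in vs: print(v,':',' '.join('%3d%s'%(c['image'][v,u].mean(),'b' if int(c['image'][v,u,2])-int(c['image'][v,u,0])>15 else ' ') for u in us))
E
python3 - <<'E'
from h import *
prof(load('h1'),range(196,250,5),range(326,470,4))
prof(load('h5'),range(205,262,5),range(326,470,4))
E
```

```text
326  330  334  338  342  346  350  354  358  362  366  370  374  378  382  386  390  394  398  402  406  410  414  418  422  426  430  434  438  442  446  450  454  458  462  466
196 :  46   54   53   64  234  245  246  244  245  242  242  244  245  246  242  243  112  117  120b 118b 125b 242  243  243  240  245  246  244  142b 140b 141b 142b 142b 145b 145b 148b
201 :  53   62   69   74  232  244  245  244  244  242  243  244  244  245  243  222  107  110  120  123  126  164  244  242  241  245  246  244  142b 142b 144b 142b 139b 143b 143b 149b
206 :  61  114  201  132  142  147  157  155  168  165  175  159  190  189  202  159  233  143  125  123  123b 236  244  243  241  244  246  245  143b 140b 140b 139b 139b 139b 141b 143b
211 :  66  113  140  210  224  223  217  214  212  211  207  202  199  191  185  179  162  238  133  120  117  238  244  242  242  244  245  244  141b 140b 142b 142b 138b 138b 140b 143b
216 : 124b 131  232  244  246  245  244  245  247  245  244  246  245  246  245  245  243  233  116  118  109  241  246  241  242  243  245  245  138b 140b 138b 141b 144b 139b 1
[... 2840 characters left out ...]
39  193  239  241  240  196  239  238  238  193  229  240  240  164  182  238  231  202   19   25   26  236  238  234  232  239  235  239  236 
250 : 114  112  204  234  242  240  240  239  238  240  241  241  239  238  236  235  236  235  236  236  238  238  238  239  232  166  168  172  180  157  177  182  176  235  238  235 
255 : 115  107  220  238  240  239  239  239  238  238  238  239  237  236  236  236  235  236  236  235  240  238  239  237  234  195  239  238  239  233  231  228  228  224  237  155 
260 : 114  108  222  239  240  237  123  165  239  239  161  129  225  235  171  133  228  236  235  237  238  239  238  235  232  187  234  231  238  237  231  233  237  121  122  124
```

```bash
python3 - <<'E'
from h import *
a=np.radians(13.2);X=np.array([np.cos(a),np.sin(a),0]);Y=np.array([-X[1],X[0],0])
for f,tp in(('h3',(.4751,-.1075,.1026)),('h5',(.4751,-.1077,.0951))):
  for s in(0,.0045):
    c=load(f);c['t']=c['t']+[0,0,s];B=np.array([tp[0],tp[1],0])
    print(f,s,[(z,proj(c,B+.007*Y+[0,0,z])[0].round(1).tolist()) for z in(.012,.017,.022,.027,.032,.040,.048)],'shoulder',proj(c,B+.013*Y+[0,0,tp[2]-.028])[0].round(1),proj(c,B+.013*Y+[0,0,tp[2]-.023])[0].round(1))
c=load('h5');us=range(316,336);prof(c,range(244,268,1),us)
E
```

```text
h3 0 [(0.012, [326.0, 242.1]), (0.017, [326.0, 244.3]), (0.022, [326.0, 246.5]), (0.027, [326.0, 248.9]), (0.032, [326.0, 251.3]), (0.04, [326.0, 255.5]), (0.048, [326.0, 259.9])] shoulder [326.  265.4] [326. 269.]
h3 0.0045 [(0.012, [326.0, 242.0]), (0.017, [326.0, 244.2]), (0.022, [326.0, 246.4]), (0.027, [326.0, 248.7]), (0.032, [326.0, 251.1]), (0.04, [326.0, 255.1]), (0.048, [326.0, 259.5])] shoulder [326.  264.8] [326.  268.2]
h5 0 [(0.012, [326.0, 245.4]), (0.017, [326.0, 247.7]), (0.022, [326.0, 250.1]), (0.027, [326.0, 252.6]), (0.032, [326.1, 255.2]), (0.04, [326.1, 259.6]), (0.048, [326.1, 264.4])] shoulder [326.1 265.5] [326.1 269. ]
h5 0.0045 [(0.012, [326.0, 245.2]), (0.017, [326.0, 247.5]), (0.022, [326.0, 249.8]), (0.027, [326.0, 252.3]), (0.032, [326.0, 254.8]), (0.04, [326.1, 259.2]), (0.048, [326.1, 263.8])] shoulder [326.1 264.8] [326.1 268.3]
      316  317  318  319  320  321  322  323  324  325  326  327  328  329  330  331  332  333  334  335
244 :  47   41   44   45   53   76b  98b 120b 128b 128b 142b 110b  87b  95b 108  116  118  126  120  130 
245 : 103   8
[... 1723 characters left out ...]
 116  116  117  115  115  118  116  108  155  187  210  221  229 
262 : 170  170  174  177  120   88  111  116  111  114  113  115  120  118  106  122  134  198  222  229 
263 : 116  117  163  178  121   88   96   96   97  111  113  112  121  115  104  105  117  142  150  156 
264 :  92   93  117  123   99   87   89   93   92   94   95   95  111  114  101  105  112  119  121  119 
265 :  96   95   98   97   94   88   92   88   94   91   91   86   91   95   97  106  114  119  119  122 
266 :  94   92   97   96   93   90   89   89   88   90   89   91   90   89   93  100  114  118  119  122 
267 :  96   94   96   98   94   89   87   90   91   89   88   88   92   87   92   92  106  116  120  121
```

```bash
python3 - <<'E'
from h import *
for f,vp,vw,lo,up,rl,ru in(('h1',(222,224,226,246,248),(199,202,205,209),388,426,314,346),('h2',(244,246,248,250,225,229),(216,219,222,226),396,458,306,348),('h5',(248,250,252,254),(222,225,228,232),398,462,308,348)):
    c=load(f);print(f);prof(c,vw,range(rl,ru,1));prof(c,vw,range(lo,up,1));prof(c,vp,range(lo,up,1))
E
```

```text
h1
      314  315  316  317  318  319  320  321  322  323  324  325  326  327  328  329  330  331  332  333  334  335  336  337  338  339  340  341  342  343  344  345
199 : 246  245  245  245  246  247  186   83   50   52   53   50   54   54   55   55   60   61   61   62   66   64   68   71   75   74   74   77  232  246  245  243 
202 : 245  245  245  244  245  247  189   85   48   48   55   54   55   59   60   60   63   59   64   66   67   69   70   74   72   75   75   77  232  246  245  244 
205 : 246  244  244  244  245  246  203  101   53   57   58   59   56   60   60   61   71   77   92   84   79   80   82   82   84   86   82   91  161  182  183  181 
209 : 245  245  244  244  245  245  194   99   56   59   61   64   63   64   67   96  212  186  139  138  140  148  151  154  155  157  160  158  159  162  160  160 
      388  389  390  391  392  393  394  395  396  397  398  399  400  401  402  403  404  405  406  407  408  409  410  411  412  413  414  415  416  417  418  419  420  421  422  423  424  425
199 : 107  107  110  111  109  113  114  114  116  120  119b 123b 122  12
[... 10346 characters left out ...]
176  178  176  193  186  197  235  236  238  238 
252 : 236  237  237  237  236  237  239  239  239  239  239  238  239  239  239  239  238  238  239  238  239  237  236  234  236  234  227  216  193  227  229  228  228  228  228  228  228  229  229  121  147  148  130  135  219  221  221  222  221  222  221  219  220  221  219  218  219  213  151  168  227  237  238  238 
254 : 237  237  237  237  236  237  237  237  239  240  239  239  239  239  238  237  237  238  239  237  238  237  237  236  235  233  227  221  197  224  243  242  242  242  241  242  242  241  241  242  241  242  233  239  240  240  238  236  238  237  235  232  233  231  233  233  233  232  231  231  230  220  238  238
```

```bash
python3 - <<'E'
from h import *
a=np.radians(13.2);X=np.array([np.cos(a),np.sin(a)]);Y=np.array([-X[1],X[0]]);n=np.array([.4994,-.1022])
def xat(c,u,v,z): p=onz(c,(u,v),z)[:2]-n; return round(float(p@X*1e3),2),round(float(p@Y*1e3),1)
D=dict(h1=dict(rw=(320.5,200),ra=(341.7,200),fb=None,fw=(409.6,200),front=(397.5,223),tip=(421,224),rear=(328.8,225),rear2=(329,219),plate=(326.9,228)),
 h2=dict(rw=(314.2,220),ra=(342,218),fb=(399.7,219),fw=(431,220),front=(419,247),tip=(449.2,247),rear=(327.3,243),plate=(321.7,247)),
 h5=dict(rw=(313.5,225),ra=(343,225),fb=(404,225),fw=(437.3,226),front=(425.8,251),tip=(457.6,252),rear=(328.6,249),plate=(319.9,252)))
Z=dict(rw=.041,ra=.041,fb=.028,fw=.041,front=.049,tip=.04,rear=.04,rear2=.04,plate=.052)
for s in(0,.0045,.008):
  for f,d in D.items():
    c=load(f);c['t']=c['t']+[0,0,s];print(s,f,{k:xat(c,*uv,Z[k]) for k,uv in d.items() if uv})
E
```

```text
0 h1 {'rw': (-31.92, 26.9), 'ra': (-16.25, 27.0), 'fw': (34.01, 27.1), 'front': (24.37, 11.4), 'tip': (43.91, 8.7), 'rear': (-25.7, 7.8), 'rear2': (-25.57, 12.4), 'plate': (-27.16, 8.3)}
0 h2 {'rw': (-31.71, 26.8), 'ra': (-16.06, 28.0), 'fb': (19.02, 24.6), 'fw': (34.21, 26.8), 'front': (26.39, 13.3), 'tip': (46.2, 10.7), 'rear': (-24.31, 13.1), 'plate': (-27.4, 14.2)}
0 h5 {'rw': (-31.57, 26.8), 'ra': (-15.95, 26.8), 'fb': (19.09, 23.8), 'fw': (34.14, 26.2), 'front': (26.77, 14.8), 'tip': (46.64, 11.5), 'rear': (-23.54, 13.2), 'plate': (-28.07, 15.2)}
0.0045 h1 {'rw': (-31.98, 27.4), 'ra': (-16.07, 27.4), 'fw': (34.96, 27.6), 'front': (25.2, 11.6), 'tip': (45.01, 8.9), 'rear': (-25.67, 7.9), 'rear2': (-25.53, 12.6), 'plate': (-27.15, 8.4)}
0.0045 h2 {'rw': (-31.84, 27.0), 'ra': (-15.87, 28.2), 'fb': (19.87, 24.8), 'fw': (35.43, 27.1), 'front': (27.49, 13.2), 'tip': (47.65, 10.6), 'rear': (-24.29, 13.0), 'plate': (-27.45, 14.1)}
0.0045 h5 {'rw': (-31.71, 26.9), 'ra': (-15.75, 26.9), 'fb': (20.0, 23.9), 'fw': (35.44, 26.4), 'front': (27.95, 14.7), 'tip': (48.2, 11.3), 'rear': (-23.51, 13.1), 'plate': (-28.13, 15.1)}
0.008 h1 {'rw': (-32.02, 27.8), 'ra': (-15.93, 27.8), 'fw': (35.71, 27.9), 'front': (25.85, 11.8), 'tip': (45.87, 9.0), 'rear': (-25.64, 8.1), 'rear2': (-25.51, 12.8), 'plate': (-27.14, 8.5)}
0.008 h2 {'rw': (-31.94, 27.2), 'ra': (-15.73, 28.4), 'fb': (20.53, 25.0), 'fw': (36.37, 27.2), 'front': (28.35, 13.1), 'tip': (48.79, 10.5), 'rear': (-24.28, 13.0), 'plate': (-27.48, 14.0)}
0.008 h5 {'rw': (-31.82, 27.1), 'ra': (-15.6, 27.1), 'fb': (20.7, 24.1), 'fw': (36.44, 26.5), 'front': (28.87, 14.6), 'tip': (49.41, 11.2), 'rear': (-23.48, 13.0), 'plate': (-28.19, 14.9)}
```

```bash
python3 - <<'E'
from h import *
a=np.radians(13.2);X=np.array([np.cos(a),np.sin(a)]);Y=np.array([-X[1],X[0]]);n=np.array([.4994,-.1022])+.00135*X
def cross(col,v0,v1,th):
    for v in range(v0,v1):
        if col[v]<th<=col[v+1]: return round(v+(th-col[v])/(col[v+1]-col[v]),1)
for f,v0,v1,us in(('h1',206,222,range(336,394,6)),('h2',226,246,range(338,418,8)),('h5',233,252,range(340,424,8))):
    c=load(f);g=cv2.GaussianBlur(c['image'].mean(2),(5,1),0)
    print(f,[(u,cross(g[:,u],v0,v1,190)) for u in us])
    for z in(.047,):
      for lift in(0,.006): print('   pred edge y=.018 level/lift',lift,[proj(c,[*(n+x*X+.018*Y),z+lift*(.026-x)/.052+.0045])[0].round(1).tolist() for x in(-.02,0,.02)])
# well-defined seam: lower silhouette (deck/charger side bottom) 
c=load('h5');prof(c,range(228,248,1),list(range(336,428,6)))
c=load('h1');prof(c,range(202,220,1),list(range(332,400,5)))
E
```

```text
h1 [(336, np.float64(211.2)), (342, np.float64(209.8)), (348, np.float64(209.9)), (354, np.float64(210.2)), (360, np.float64(210.4)), (366, np.float64(210.5)), (372, np.float64(210.8)), (378, np.float64(211.0)), (384, np.float64(211.2)), (390, np.float64(211.7))]
   pred edge y=.018 level/lift 0 [[338.8, 214.7], [366.6, 214.8], [394.4, 214.9]]
   pred edge y=.018 level/lift 0.006 [[339.0, 216.2], [367.0, 215.6], [394.5, 215.1]]
h2 [(338, np.float64(236.7)), (346, np.float64(235.2)), (354, np.float64(235.0)), (362, np.float64(234.9)), (370, np.float64(234.8)), (378, np.float64(234.8)), (386, np.float64(234.6)), (394, np.float64(234.4)), (402, np.float64(234.2)), (410, np.float64(227.0))]
   pred edge y=.018 level/lift 0 [[337.8, 240.0], [374.6, 240.0], [411.4, 240.0]]
   pred edge y=.018 level/lift 0.006 [[338.1, 242.6], [375.3, 241.5], [411.6, 240.3]]
h5 [(340, np.float64(243.0)), (348, np.float64(241.4)), (356, np.float64(241.3)), (364, np.float64(241.1)), (372, np.float64(241.1)), (380, np.float64(240.8)), (388, np.float64(240.7)), (396, np.float64(240.7)), (404, np.float64(240.6))
[... 2768 characters left out ...]
2  162  161  241 
211 : 136  201  224  221  216  210  211  204  197  191  185  180  159  205 
212 : 139  223  235  235  233  232  228  225  223  218  215  211  177  184 
213 : 143  232  243  208  241  240  237  236  236  234  232  229  209  177 
214 : 167  239  247  242  247  246  245  242  244  243  241  237  228  174 
215 : 187  243  247  246  247  246  245  245  246  247  245  244  237  151 
216 : 209  244  246  244  245  246  245  244  246  246  245  244  240  147 
217 : 217  244  245  244  244  244  244  243  245  245  245  243  242  165 
218 : 222  245  245  244  244  244  243  243  244  244  244  244  242  202 
219 : 222  245  244  244  243  244  243  244  244  244  244  245  243  213
```

Refitting with the calibration as given puts the charger within about 0.5 mm of its seat, resting against the end stop and level to the measurement. The plate has travelled about 0.9 mm, which agrees with a push of about 10 N. The gauge is upright and steady, so I'll hand in.

```bash
python3 - <<'E'
from plant import robot
s=robot.read_state();print(s['t'],s['force'],s['tool_pos'],s['gripper_force']);print(robot.close_job())
E
```

```text
26.75 [-1.36568584 -0.41010396  8.83279225] [ 0.47503859 -0.10775014  0.09507371] 25.00283807516098
the job is handed in; nothing more can be done
None
```

I handed the job in at 26.75 s with the charger in the nest and released, pins towards the end stop, and the gauge held upright in the gap at a push of about 10 N. The charger slid about 2 mm to the end stop as the blade went in, and the blade is deeper than the stated gap would suggest. After that I checked its seating only from pixel measurements, not a fresh view.

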